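Lay the moss dishes base up in the imaging tray and scan their labels

TASK

Move every moss dish from the upright rack to the imaging tray: one to a pocket, lying flat with its labelled base up and its lid down; set them down rather than drop them. When all of them lie in the tray, take the code scanner and scan each dish's label in the order of the log sheet (red, yellow, green, blue, white, black; skip those that are absent), holding the window steady on each label for a good second from about 10 cm away. Then lay the scanner belly down along the middle of its charging pad, and leave the tub, the slide box and the dropper bottle where they are.

Things in the scene. Friction and masses are not known exactly. Their poses are not given: they have to be found in the camera images.
- rack: Grey-blue culture rack, fixed, 262 x 50 mm base 8 mm high, long side along its own x. Six open slots 19 mm wide lie along x at -100, -60, -20, 20, 60, 100 mm, between 21 mm thick blocks (30 mm wide in y, top 34 mm above the bench). A dish stands on edge in a slot on the base, its centre 37 mm above the bench, its round edge standing free on both sides in y. Origin: centre of the underside; z up.
- tray: Dark grey imaging tray, fixed, 190 (x) x 296 (y) mm, plate 6 mm thick. Six round pockets 64 mm across, centres at x = -42, 42 and y = -90, 0, 90 mm, floor 6 mm above the bench (a dish lying in one: centre at 13.5 mm); ribs 6 mm high on their +x and -x sides, a 30 mm gap for fingers at the +y and -y sides. Origin: centre of the underside; z up.
- charging_pad: Black rubber charging pad, fixed, 160 (x) x 76 (y) x 5 mm, flat on top, with a white line along each long side. Origin: centre of the underside (top 5 mm above it); x along its length.
- scanner: Loose cordless code scanner, 0.16 kg nominal: a light grey handle 115 x 36 x 28 mm along its own x (from -75 to +40 mm), lying flat on its belly, with a dark head 56 mm wide and up to 45 mm high at the front (x from 29 to 81 mm) that is bent down. Origin: on the underside of the handle, below a good place to grip it (close to the centre of mass); x towards the head, z up when it lies as it should.
- scan_window: The red scan window on the slanting face of the scanner's head. Origin: centre of the window, 62 mm ahead of and 11 mm above the scanner's origin. Its own z axis is the line of sight: in the scanner's frame 60 degrees below straight ahead, (0.5, 0, -0.866). It reads a label whose centre is within about 12 mm of the line of sight, 50 to 150 mm from the window, seen within 45 degrees of straight on.
- dish_red: Loose round moss dish, 58 mm across and 15 mm thick, 35 g, its lid sealed on so that it is one piece: a red sealing tape round the wall on its base side, clear wall and clear lid over green moss on the other side. Origin: the centre of the disc. Its own x axis is the disc's axis and points out of the labelled base (away from the lid): level while the dish stands in the rack, facing either way along the rack, and straight up when the dish lies base up. May be absent.
- label_red (a point): Centre of the red-taped dish's label, a 36 mm square of white paper with a black square code and a red bar, in the middle of the base face (7.8 mm from the dish's centre along its x).
- dish_yellow: Loose round moss dish, 58 mm across and 15 mm thick, 35 g, its lid sealed on so that it is one piece: a yellow sealing tape round the wall on its base side, clear wall and clear lid over green moss on the other side. Origin: the centre of the disc. Its own x axis is the disc's axis and points out of the labelled base (away from the lid): level while the dish stands in the rack, facing either way along the rack, and straight up when the dish lies base up. May be absent.
- label_yellow (a point): Centre of the yellow-taped dish's label, a 36 mm square of white paper with a black square code and a yellow bar, in the middle of the base face (7.8 mm from the dish's centre along its x).
- dish_green: Loose round moss dish, 58 mm across and 15 mm thick, 35 g, its lid sealed on so that it is one piece: a green sealing tape round the wall on its base side, clear wall and clear lid over green moss on the other side. Origin: the centre of the disc. Its own x axis is the disc's axis and points out of the labelled base (away from the lid): level while the dish stands in the rack, facing either way along the rack, and straight up when the dish lies base up. May be absent.
- label_green (a point): Centre of the green-taped dish's label, a 36 mm square of white paper with a black square code and a green bar, in the middle of the base face (7.8 mm from the dish's centre along its x).
- dish_blue: Loose round moss dish, 58 mm across and 15 mm thick, 35 g, its lid sealed on so that it is one piece: a blue sealing tape round the wall on its base side, clear wall and clear lid over green moss on the other side. Origin: the centre of the disc. Its own x axis is the disc's axis and points out of the labelled base (away from the lid): level while the dish stands in the rack, facing either way along the rack, and straight up when the dish lies base up. May be absent.
- label_blue (a point): Centre of the blue-taped dish's label, a 36 mm square of white paper with a black square code and a blue bar, in the middle of the base face (7.8 mm from the dish's centre along its x).
- dish_white: Loose round moss dish, 58 mm across and 15 mm thick, 35 g, its lid sealed on so that it is one piece: a white sealing tape round the wall on its base side, clear wall and clear lid over green moss on the other side. Origin: the centre of the disc. Its own x axis is the disc's axis and points out of the labelled base (away from the lid): level while the dish stands in the rack, facing either way along the rack, and straight up when the dish lies base up. May be absent.
- label_white (a point): Centre of the white-taped dish's label, a 36 mm square of white paper with a black square code and a white bar, in the middle of the base face (7.8 mm from the dish's centre along its x).
- dish_black: Loose round moss dish, 58 mm across and 15 mm thick, 35 g, its lid sealed on so that it is one piece: a black sealing tape round the wall on its base side, clear wall and clear lid over green moss on the other side. Origin: the centre of the disc. Its own x axis is the disc's axis and points out of the labelled base (away from the lid): level while the dish stands in the rack, facing either way along the rack, and straight up when the dish lies base up. May be absent.
- label_black (a point): Centre of the black-taped dish's label, a 36 mm square of white paper with a black square code and a black bar, in the middle of the base face (7.8 mm from the dish's centre along its x).
- moss_tub: Bystander: white open tub 110 x 140 x 55 mm with moss. Origin: centre of the underside.
- slide_box: Bystander: wooden slide box 85 x 100 x 34 mm. Origin: centre of the underside.
- dropper_bottle: Bystander: amber dropper bottle, 42 mm across, 96 mm high. Origin: centre of the underside.
Things that resemble listed ones, but are neither listed nor needed, are in the scene too. What is shaped like the dish_white but pink is not meant.

How it is judged:
On the way, in this order (a step that is already met when the one before it is completed fails the run):
1. every dish lies in a tray pocket, label up and let go ((x of dish_red in the frame of tray between -0.047 and -0.037 m or x of dish_red in the frame of tray between 0.037 and 0.047 m) and (y of dish_red in the frame of tray between -0.095 and -0.085 m or y of dish_red in the frame of tray between -0.005 and 0.005 m or y of dish_red in the frame of tray between 0.085 and 0.095 m) and z of dish_red in the frame of tray between 0.01 and 0.017 m and angle between each of dish_red, dish_yellow, dish_green, dish_blue, dish_white, dish_black's own x axis and vertical below 0.1 rad and linear speed of each of dish_red, dish_yellow, dish_green, dish_blue, dish_white, dish_black below 0.03 m/s and contact force between the fingers and dish_red below 0.2 N and (x of dish_yellow in the frame of tray between -0.047 and -0.037 m or x of dish_yellow in the frame of tray between 0.037 and 0.047 m) and (y of dish_yellow in the frame of tray between -0.095 and -0.085 m or y of dish_yellow in the frame of tray between -0.005 and 0.005 m or y of dish_yellow in the frame of tray between 0.085 and 0.095 m) and z of dish_yellow in the frame of tray between 0.01 and 0.017 m and contact force between the fingers and dish_yellow below 0.2 N and (x of dish_green in the frame of tray between -0.047 and -0.037 m or x of dish_green in the frame of tray between 0.037 and 0.047 m) and (y of dish_green in the frame of tray between -0.095 and -0.085 m or y of dish_green in the frame of tray between -0.005 and 0.005 m or y of dish_green in the frame of tray between 0.085 and 0.095 m) and z of dish_green in the frame of tray between 0.01 and 0.017 m and contact force between the fingers and dish_green below 0.2 N and (x of dish_blue in the frame of tray between -0.047 and -0.037 m or x of dish_blue in the frame of tray between 0.037 and 0.047 m) and (y of dish_blue in the frame of tray between -0.095 and -0.085 m or y of dish_blue in the frame of tray between -0.005 and 0.005 m or y of dish_blue in the frame of tray between 0.085 and 0.095 m) and z of dish_blue in the frame of tray between 0.01 and 0.017 m and contact force between the fingers and dish_blue below 0.2 N and (x of dish_white in the frame of tray between -0.047 and -0.037 m or x of dish_white in the frame of tray between 0.037 and 0.047 m) and (y of dish_white in the frame of tray between -0.095 and -0.085 m or y of dish_white in the frame of tray between -0.005 and 0.005 m or y of dish_white in the frame of tray between 0.085 and 0.095 m) and z of dish_white in the frame of tray between 0.01 and 0.017 m and contact force between the fingers and dish_white below 0.2 N and (x of dish_black in the frame of tray between -0.047 and -0.037 m or x of dish_black in the frame of tray between 0.037 and 0.047 m) and (y of dish_black in the frame of tray between -0.095 and -0.085 m or y of dish_black in the frame of tray between -0.005 and 0.005 m or y of dish_black in the frame of tray between 0.085 and 0.095 m) and z of dish_black in the frame of tray between 0.01 and 0.017 m and contact force between the fingers and dish_black below 0.2 N), for 0.3 s.
2. the scanner's line of sight is held steady on the red dish's label for 1 s without a break (x of label_red in the frame of scan_window between -0.012 and 0.012 m and y of label_red in the frame of scan_window between -0.012 and 0.012 m and z of label_red in the frame of scan_window between 0.05 and 0.15 m and angle between the z axis of scan_window and the x axis of dish_red, either way round below 0.8 rad), for 1 s.
3. the scanner's line of sight is held steady on the yellow dish's label for 1 s without a break (x of label_yellow in the frame of scan_window between -0.012 and 0.012 m and y of label_yellow in the frame of scan_window between -0.012 and 0.012 m and z of label_yellow in the frame of scan_window between 0.05 and 0.15 m and angle between the z axis of scan_window and the x axis of dish_yellow, either way round below 0.8 rad), for 1 s.
4. the scanner's line of sight is held steady on the green dish's label for 1 s without a break (x of label_green in the frame of scan_window between -0.012 and 0.012 m and y of label_green in the frame of scan_window between -0.012 and 0.012 m and z of label_green in the frame of scan_window between 0.05 and 0.15 m and angle between the z axis of scan_window and the x axis of dish_green, either way round below 0.8 rad), for 1 s.
5. the scanner's line of sight is held steady on the blue dish's label for 1 s without a break (x of label_blue in the frame of scan_window between -0.012 and 0.012 m and y of label_blue in the frame of scan_window between -0.012 and 0.012 m and z of label_blue in the frame of scan_window between 0.05 and 0.15 m and angle between the z axis of scan_window and the x axis of dish_blue, either way round below 0.8 rad), for 1 s.
6. the scanner's line of sight is held steady on the white dish's label for 1 s without a break (x of label_white in the frame of scan_window between -0.012 and 0.012 m and y of label_white in the frame of scan_window between -0.012 and 0.012 m and z of label_white in the frame of scan_window between 0.05 and 0.15 m and angle between the z axis of scan_window and the x axis of dish_white, either way round below 0.8 rad), for 1 s.
7. the scanner's line of sight is held steady on the black dish's label for 1 s without a break (x of label_black in the frame of scan_window between -0.012 and 0.012 m and y of label_black in the frame of scan_window between -0.012 and 0.012 m and z of label_black in the frame of scan_window between 0.05 and 0.15 m and angle between the z axis of scan_window and the x axis of dish_black, either way round below 0.8 rad), for 1 s.
At the end, for the whole second after the job is handed in: Every dish present lies at rest in a tray pocket, centre within 6 mm of the pocket's, label up within 0.1 rad; the scanner lies at rest belly down on its pad, within 20 mm along and 18 mm across of its middle, lengthwise within 0.25 rad either way round (all of step 1 and x of scanner in the frame of charging_pad between -0.02 and 0.02 m and y of scanner in the frame of charging_pad between -0.018 and 0.018 m and z of scanner in the frame of charging_pad between 0.001 and 0.009 m and angle between scanner's own z axis and vertical below 0.1 rad and angle between the x axis of scanner and the x axis of charging_pad, either way round below 0.25 rad and linear speed of scanner below 0.03 m/s); the robot touches nothing.
It fails at once if the moss tub is moved by more than 3 cm (distance of moss_tub from where it was at the start of the episode above 0.03 m).
It fails at once if the slide box is moved by more than 3 cm (distance of slide_box from where it was at the start of the episode above 0.03 m).
It fails at once if the dropper bottle is moved by more than 3 cm (distance of dropper_bottle from where it was at the start of the episode above 0.03 m).
It fails at once if a dish is dropped or flung (faster than 1.5 m/s) (linear speed of any of dish_red, dish_yellow, dish_green, dish_blue, dish_white, dish_black above 1.5 m/s).
Of dish_red, dish_yellow, dish_green, dish_blue, dish_white, dish_black only 4 to 6 are there at a start; the rules pass over those that are not, and their reading is None.
At some moment in a run one of scanner may be knocked a few centimetres aside while the robot is not near it.
It also fails if it takes over 210 s, if anything falls off the work surface, if the arm or the gripper's body presses on something with over 40 N, if the wrist force passes 120 N, or if a joint passes its speed limit or range.

ROBOT

A 6-joint arm with a two-finger parallel gripper is mounted at the origin on the work surface. World frame = base frame: x ahead of the robot, y to its left, z up, the work surface at z = 0. Lengths are in m, angles in rad, forces in N, time in s.
With the tool pointing down it reaches from about 0.3 to 0.825 m from the base axis. Payload 5.4 kg.
Tool frame: the origin (TCP) lies at the very end of the fingers, on their centre line; the grasp point (between the pads) lies 19 mm behind it; z points along the fingers, x is the direction in which the jaws open and shut, and the axes are right-handed (so a half turn about z gives the same grasp; the last joint's range is limited). The gripper opens to 92 mm and grips with 3 to 60 N. Pads are 20 mm wide; open, the fingers measure 128 mm over their backs; the gripper's body (75 mm by 189 mm) begins 69 mm behind the grasp point.
Start: joints at [0.952, 0.158, 1.597, -0, 1.386, -0.21], TCP at [0.229, 0.528, 0.215] pointing down, gripper open.
Joint ranges: [-2.91, 2.91], [-0.94, 2.29], [0.18, 2.7], [-1.29, 4.43], [0.17, 2.64], [-3, 3]. Speed limits (rad/s): [2.57, 2.57, 3.14, 3.14, 3.14, 3.14].

INTERFACE

Orientations are given as a rotation vector (axis times angle).
In Python, from workcell import bot gives the robot as it stands. Calls block until the motion is done:
- bot.goto(position, orientation): joint-space move of the TCP to a pose.
- bot.line_to(position, rot=None, max_speed=0.15): straight line of the TCP; rot=None keeps the orientation; max_speed is the mean speed in m/s.
- bot.set_joints(angles): joint-space move.
- bot.set_gripper(opening, newtons=None): opening from 0.0 (shut) to 1.0 (fully open); newtons is the grip in N (None keeps the last); returns when the fingers have stopped.
- bot.hold(seconds).
- bot.inverse_kinematics(position, orientation): joint angles nearest the present ones, or None.
- bot.read_camera(name): name is "side" or "top" or "wrist"; returns a dict with "pixels" (384x512x3 uint8, blue, green, red), "fx", "fy", "cx", "cy" (pixels), "R" (3x3) and "t" (3): a world point X has camera coordinates R X + t. Camera axes: x right, y down, z forward; pixel columns grow to the right and rows downward; lengths in m; the calibration is good to about 2 mm. A picture is of the moment at which its call begins. There is no depth.
A pose or a line that the arm cannot do raises bot.MotionError and nothing moves.
- bot.job_done(): hands the job in, once; it reports no verdict.
Readings, each from a call of its own:
- bot.current_clock(): time.
- bot.current_joints(): joint angles.
- bot.current_joint_vel(): joint speeds.
- bot.current_effort(): joint torques, N m.
- bot.current_ee_pos(): TCP position.
- bot.current_tool_rot(): TCP orientation.
- bot.current_contact_force(): force on the tool from outside, world axes, zero at the start.
- bot.current_ft_torque(): the same for the moment, N m.
- bot.current_opening(): opening from 0.0 (shut) to 1.0 (fully open).
Only numpy, scipy, OpenCV 4.12 (cv2) and the standard library are available. Lean on these libraries where they do the work, as an engineer would, in place of code of your own. Each camera call takes 0.05 s, during which the arm holds its last target.

## Working session

There is one attempt and no reset: what is moved stays moved. The work goes in short steps, each a Python script; the robot and the scene stay as the last script left them, time stands still between calls to the robot, and variables do not carry over. Pictures are saved under pics/ and viewed, and the job is handed in when it is done.

```bash
ls; mkdir -p pics
python3 - <<'E'
from workcell import bot
import cv2
print(bot.current_clock(),bot.current_ee_pos(),bot.current_tool_rot())
for n in("side","top","wrist"):
    c=bot.read_camera(n);cv2.imwrite(f"pics/a_{n}.png",c["pixels"]);print(n,c["fx"],c["fy"],c["cx"],c["cy"],c["R"],c["t"])
E
```

```text
pics
0.0 [0.22821134 0.52709194 0.21360535] [ 2.62557022  1.72390984 -0.00278986]
side 457.68212693767674 457.68212693767674 261.6200263643176 192.56717912930222 [[-0.90910752 -0.41600903 -0.0214477 ]
 [-0.18244108  0.44391962 -0.87729734]
 [ 0.37448467 -0.79364467 -0.4794678 ]] [0.54999182 0.15168839 1.02031055]
top 399.72327228967504 399.72327228967504 249.25819169794357 191.17556275414378 [[-0.01439575 -0.99976003  0.01651185]
 [-0.98274788  0.01110169 -0.18461679]
 [ 0.18438918 -0.01888468 -0.98267187]] [0.04933364 0.59116852 1.02501837]
wrist 275.43900745898685 275.43900745898685 260.0219271383984 190.76188301578424 [[ 0.39851988  0.91715755 -0.0019824 ]
 [ 0.8810086  -0.38220991  0.27881792]
 [ 0.25496227 -0.112861   -0.96034194]] [-0.57401748 -0.03120724  0.39199988]
```

View pics/a_top.png

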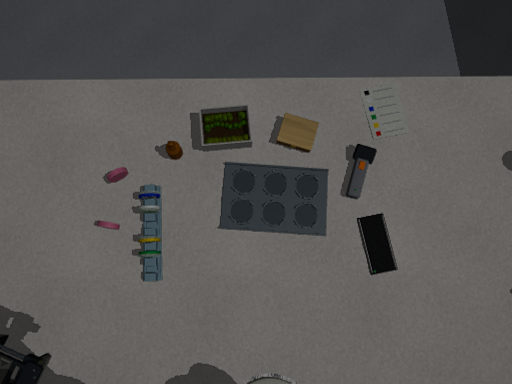

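View pics/a_side.png

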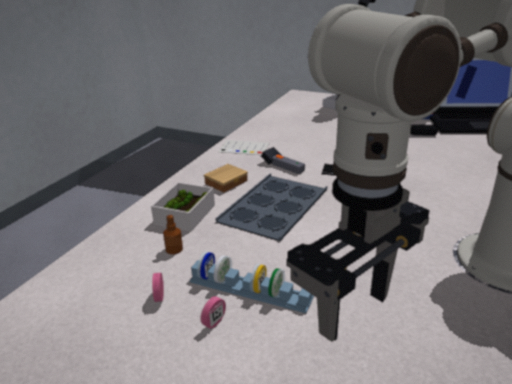

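View pics/a_wrist.png

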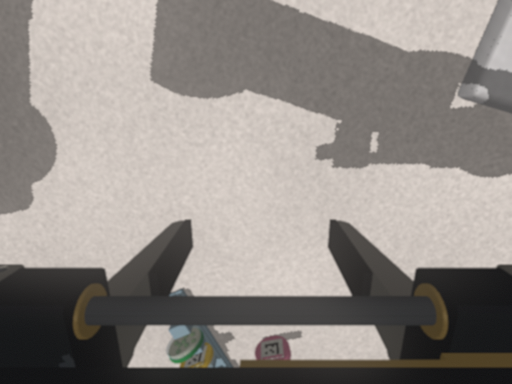

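The top view shows the rack at (150,232) holding blue (150,196), white (150,207), yellow (150,240) and green (150,252). Pink decoys stand on the bench at (117,174) and (108,225). The tray is at (274,199), the scanner at (360,172), the pad at (377,243), the tub at (226,126), the box at (297,132) and the bottle at (174,149). I'll zoom in next.

Run:
```python
import cv2,numpy as np
t=cv2.imread("pics/a_top.png");s=cv2.imread("pics/a_side.png")
a=cv2.resize(t[160:290,90:190],None,fx=4.5,fy=4.5,interpolation=2)
cv2.imwrite("pics/b_rack.png",cv2.convertScaleAbs(a,alpha=1.5))
b=cv2.resize(t[70:290,190:420],None,fx=2.6,fy=2.6,interpolation=2)
cv2.imwrite("pics/b_tray.png",cv2.convertScaleAbs(b,alpha=1.7))
c=cv2.resize(s[130:340,130:330],None,fx=2.8,fy=2.8,interpolation=2)
cv2.imwrite("pics/b_side.png",c)
```

```text
(no output)
```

View pics/b_rack.png

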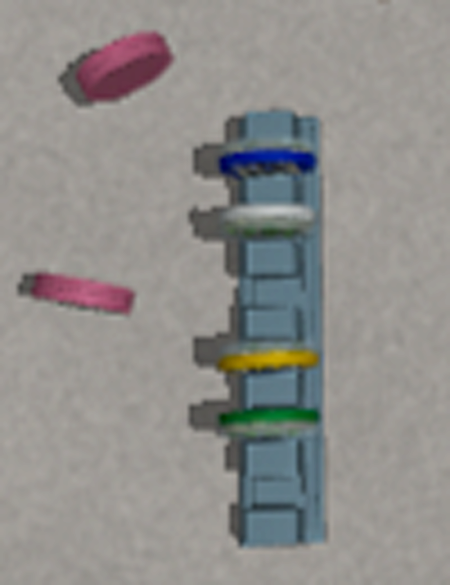

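View pics/b_tray.png

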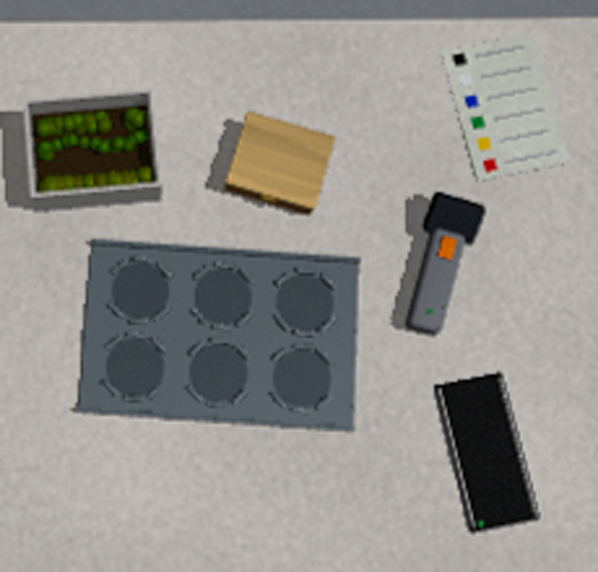

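View pics/b_side.png

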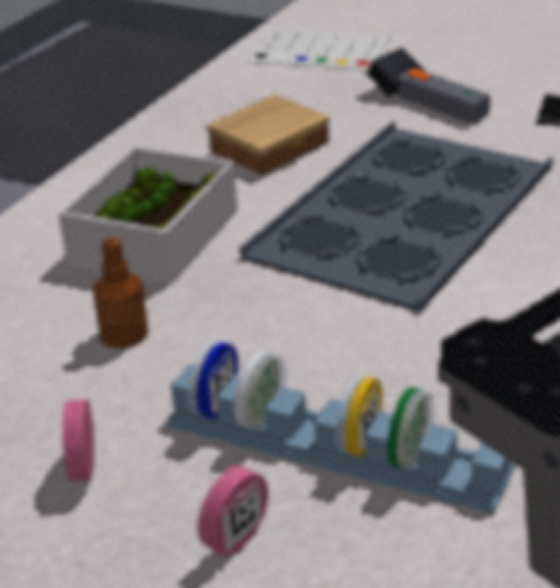

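```bash
cat > h.py <<'E'
from workcell import bot
import cv2,numpy as np,json
from scipy.spatial.transform import Rotation as Ro
def K(c): return np.array([[c["fx"],0,c["cx"]],[0,c["fy"],c["cy"]],[0,0,1.]])
def P(c): return K(c)@np.c_[c["R"],c["t"]]
def proj(c,X):
    x=P(c)@np.append(X,1); return x[:2]/x[2]
def ray(c,uv):
    R=np.array(c["R"]);C=-R.T@np.array(c["t"]);d=R.T@np.linalg.solve(K(c),[uv[0],uv[1],1.]);return C,d
def onz(c,uv,z):
    C,d=ray(c,uv); return C+d*(z-C[2])/d[2]
def tri(obs): # [(cam,uv)...] least squares
    A=[];b=[]
    for c,uv in obs:
        C,d=ray(c,uv);d=d/np.linalg.norm(d);M=np.eye(3)-np.outer(d,d);A.append(M);b.append(M@C)
    A=np.vstack(A);b=np.concatenate(b);X=np.linalg.lstsq(A,b,rcond=None)[0]
    return X,[np.round(proj(c,X)-uv,1) for c,uv in obs]
def save(name,c,crop=None,f=1,a=1.0):
    im=c["pixels"]
    if crop: x0,x1,y0,y1=crop; im=im[y0:y1,x0:x1]
    cv2.imwrite(f"pics/{name}.png",cv2.convertScaleAbs(cv2.resize(im,None,fx=f,fy=f,interpolation=2),alpha=a))
def toolrot(zdir,xdir):
    z=np.array(zdir,float);z/=np.linalg.norm(z);x=np.array(xdir,float);x-=z*(x@z);x/=np.linalg.norm(x)
    return Ro.from_matrix(np.c_[x,np.cross(z,x),z]).as_rotvec()
E
python3 - <<'E'
from h import *
t=bot.read_camera("top");s=bot.read_camera("side");w=bot.read_camera("wrist")
for c in(t,s,w):print("C",-np.array(c["R"]).T@c["t"])
T=Ro.from_rotvec(bot.current_tool_rot()).as_matrix();print("wrist cam in tool",T.T@(-np.array(w["R"]).T@w["t"]-bot.current_ee_pos()),"\n",np.array(w["R"])@T)
for n,uv in dict(blue=(150,196),white=(150,207),yellow=(150,240),green=(150,252)).items():print(n,onz(t,uv,.06))
for n,uv in dict(p00=(243,181),p02=(307,186),p10=(242,211),p12=(306,215),scanner=(358,175),pad=(377,243),rackN=(150,188),rackS=(152,279),tub=(226,126),box=(297,132),bot=(174,149),pinkA=(117,174),pinkB=(108,225)).items():print(n,onz(t,uv,.01))
E
```

```text
C [0.39267751 0.06211598 1.11558176]
C [0.14558524 0.97122814 0.63407794]
C [0.15638396 0.55888846 0.38442212]
wrist cam in tool [ 1.10867903e-04 -7.86666163e-02 -1.70164797e-01] 
 [[ 9.99999261e-01  1.09059139e-03  5.36599608e-04]
 [-8.97477189e-04  9.60257679e-01 -2.79113568e-01]
 [-8.19672748e-04  2.79112880e-01  9.60257949e-01]]
blue [0.58063577 0.30707384 0.06      ]
white [0.55095774 0.30614634 0.06      ]
yellow [0.46371627 0.30341985 0.06      ]
green [0.43264179 0.3024487  0.06      ]
p00 [0.62960037 0.05814367 0.01      ]
p02 [ 0.61317757 -0.12267394  0.01      ]
p10 [0.54413027 0.06191494 0.01      ]
p12 [ 0.5307137  -0.11648188  0.01      ]
scanner [ 0.64352011 -0.26967091  0.01      ]
pad [ 0.45050497 -0.30990836  0.01      ]
rackN [0.61234658 0.31938961 0.01      ]
rackS [0.36250941 0.30622052 0.01      ]
tub [0.79323142 0.10556904 0.01      ]
box [ 0.7732275  -0.10016271  0.01      ]
bot [0.7253826  0.25453076 0.01      ]
pinkA [0.65365336 0.41338519 0.01      ]
pinkB [0.50973599 0.43135909 0.01      ]
```

Run:
```python
from h import *
def f(c,s,lean,d,camup=1):
    # lean angle (rad) palm toward direction s (+1:+x) ; jaws along y
    p=np.array([s*np.sin(lean),0,np.cos(lean)]); z=-p
    # -y_tool = camera side ; x = y cross z
    up=np.array([-s*np.cos(lean),0,np.sin(lean)])*camup
    y=-up; x=np.cross(y,z)
    return np.array(c)+z*d, Ro.from_matrix(np.c_[x,y,z]).as_rotvec()
for cu in(1,-1):
  for n,c,s in(("yel",(.464,.306,.037),-1),("blu",(.581,.309,.037),-1),("whi",(.551,.308,.037),1),("gre",(.433,.305,.037),1)):
    for a in(45,50,60):
      q=[bot.inverse_kinematics(*f(np.add(c,(0,0,h)),s,np.radians(a),.003,cu)) for h in(0,.08)]
      print("pick",cu,n,a,[None if x is None else np.round(x,2) for x in q])
for cu in(1,-1):
 for s in(-1,1):
  for n,c in(("p00",(.63,.06,.0145)),("p02",(.613,-.12,.0145)),("p10",(.544,.062,.0145)),("p12",(.53,-.117,.0145))):
    for b in(30,45):
      q=[bot.inverse_kinematics(*f(np.add(c,(0,0,h)),s,np.radians(b),.003,cu)) for h in(0,.08)]
      print("place cu",cu,"s",s,n,b,[None if x is None else np.round(x,2) for x in q])
```

```text
pick 1 yel 45 [None, None]
pick 1 yel 50 [None, None]
pick 1 yel 60 [array([ 0.68,  0.3 ,  2.31,  4.18,  0.68, -2.11]), None]
pick 1 blu 45 [None, array([ 0.46,  0.15,  2.03, -0.97,  0.39,  2.84])]
pick 1 blu 50 [None, None]
pick 1 blu 60 [array([ 0.51,  0.42,  2.11,  4.05,  0.57, -2.12]), array([ 0.51,  0.21,  2.14,  4.32,  0.48, -2.43])]
pick 1 whi 45 [array([ 0.23,  1.12,  0.76,  0.18,  2.03, -1.32]), array([ 0.23,  1.02,  0.76,  0.19,  2.12, -1.3 ])]
pick 1 whi 50 [array([ 0.23,  1.21,  0.65,  0.21,  2.13, -1.31]), array([ 0.23,  1.11,  0.66,  0.22,  2.22, -1.29])]
pick 1 whi 60 [array([ 0.22,  1.4 ,  0.4 ,  0.27,  2.36, -1.27]), array([ 0.22,  1.28,  0.45,  0.29,  2.42, -1.24])]
pick 1 gre 45 [array([ 0.27,  0.83,  1.25,  0.19,  1.82, -1.33]), array([ 0.27,  0.72,  1.24,  0.2 ,  1.93, -1.31])]
pick 1 gre 50 [array([ 0.26,  0.9 ,  1.18,  0.21,  1.91, -1.33]), array([ 0.26,  0.79,  1.18,  0.22,  2.01, -1.3 ])]
pick 1 gre 60 [array([ 0.25,  1.04,  1.04,  0.25,  2.08, -1.32]), array([ 0.25,  0.92,  1.06,  0.26,  2.17, -1.29])]
pick -1 yel 45 [None, array([ 0.59, -0.07,  2.26, -1.03,
[... 4016 characters left out ...]
15,  1.69,  1.28]), array([-0.31,  0.83,  1.01, -0.16,  1.8 ,  1.27])]
place cu -1 s 1 p02 45 [array([-0.28,  1.19,  0.69, -0.22,  2.02,  1.27]), array([-0.28,  1.09,  0.7 , -0.23,  2.11,  1.25])]
place cu -1 s 1 p10 30 [array([-0.08,  0.75,  1.32, -0.04,  1.6 ,  1.5 ]), array([-0.08,  0.64,  1.31, -0.04,  1.71,  1.49])]
place cu -1 s 1 p10 45 [array([-0.08,  0.98,  1.06, -0.06,  1.89,  1.5 ]), array([-0.08,  0.87,  1.06, -0.06,  1.99,  1.49])]
place cu -1 s 1 p12 30 [array([-0.34,  0.73,  1.34, -0.17,  1.56,  1.27]), array([-0.34,  0.63,  1.33, -0.17,  1.68,  1.25])]
place cu -1 s 1 p12 45 [array([-0.31,  0.96,  1.09, -0.23,  1.85,  1.28]), array([-0.31,  0.85,  1.1 , -0.24,  1.95,  1.26])]
```

```bash
cat >> h.py <<'E'
def pose(c,ex,s,lean,d,camup=1):
    """dish centre c; ex: unit horizontal vector; palm leans toward s*ex by lean(rad); TCP d beyond dish centre"""
    ex=np.array([ex[0],ex[1],0.]);ex/=np.linalg.norm(ex);uz=np.array([0,0,1.])
    p=s*np.sin(lean)*ex+np.cos(lean)*uz; z=-p
    up=(-s*np.cos(lean)*ex+np.sin(lean)*uz)*camup
    y=-up; x=np.cross(y,z)
    return np.array(c)+z*d, Ro.from_matrix(np.c_[x,y,z]).as_rotvec()
E
python3 - <<'E'
from h import *
for yaw in(0,.05):
 ex=(np.cos(yaw),np.sin(yaw))
 for n,c in(("yel",(.464,.306,.037)),("blu",(.581,.309,.037))):
  for a in(56,60,65,70):
   for dx in(0,.05,.1):
    print(n,yaw,a,dx,[None if (q:=bot.inverse_kinematics(*pose(np.add(c,(dx,0,h)),ex,-1,np.radians(a),.003,1))) is None else tuple(np.round(q,2)[[3,4,5]]) for h in(0,.02,.04,.06,.1)])
E
```

```text
yel 0 56 0 [(np.float64(4.29), np.float64(0.59), np.float64(-2.23)), (np.float64(4.37), np.float64(0.57), np.float64(-2.33)), None, None, None]
yel 0 56 0.05 [(np.float64(4.22), np.float64(0.54), np.float64(-2.23)), (np.float64(4.3), np.float64(0.52), np.float64(-2.32)), (np.float64(4.39), np.float64(0.5), np.float64(-2.42)), None, None]
yel 0 56 0.1 [(np.float64(4.18), np.float64(0.49), np.float64(-2.25)), (np.float64(4.26), np.float64(0.47), np.float64(-2.33)), (np.float64(4.34), np.float64(0.45), np.float64(-2.43)), None, None]
yel 0 60 0 [(np.float64(4.18), np.float64(0.68), np.float64(-2.11)), (np.float64(4.24), np.float64(0.66), np.float64(-2.18)), (np.float64(4.31), np.float64(0.63), np.float64(-2.27)), (np.float64(4.38), np.float64(0.61), np.float64(-2.36)), None]
yel 0 60 0.05 [(np.float64(4.1), np.float64(0.63), np.float64(-2.1)), (np.float64(4.16), np.float64(0.61), np.float64(-2.17)), (np.float64(4.23), np.float64(0.58), np.float64(-2.25)), (np.float64(4.3), np.float64(0.56), np.float64(-2.34)), None]
yel 0 60 0.1 [(np.float64(4.05), np.float64(0.58), np.float64(-2.11)), 
[... 11384 characters left out ...]
), np.float64(0.71), np.float64(-1.97)), (np.float64(3.92), np.float64(0.63), np.float64(-2.07))]
blu 0.05 70 0.05 [(np.float64(3.7), np.float64(0.76), np.float64(-1.86)), (np.float64(3.73), np.float64(0.73), np.float64(-1.89)), (np.float64(3.75), np.float64(0.69), np.float64(-1.92)), (np.float64(3.78), np.float64(0.66), np.float64(-1.96)), (np.float64(3.86), np.float64(0.59), np.float64(-2.06))]
blu 0.05 70 0.1 [(np.float64(3.67), np.float64(0.7), np.float64(-1.86)), (np.float64(3.69), np.float64(0.67), np.float64(-1.89)), (np.float64(3.72), np.float64(0.64), np.float64(-1.92)), (np.float64(3.75), np.float64(0.61), np.float64(-1.96)), (np.float64(3.82), np.float64(0.55), np.float64(-2.05))]
```

```bash
cat > look.py <<'E'
import sys;from h import *
import pickle
def look(name,xy,z,sgn=1):
    # tool down; tool x along world y*sgn
    bot.goto([xy[0],xy[1],z],toolrot([0,0,-1],[0,sgn,0])); bot.hold(0.3)
    c=bot.read_camera("wrist"); save(name,c,f=1.55); pickle.dump(c,open(f"pics/{name}.pkl","wb")); return c
E
python3 - <<'E'
from look import *
for s in(1,-1):
    c=[bot.inverse_kinematics([x,y,.28],toolrot([0,0,-1],[0,s,0])) for x,y in((.45,.30),(.5,-.03))];print(s,c)
c=look("c1",(.47,.30),.27,1);print(bot.current_clock(),-np.array(c["R"]).T@c["t"])
c=look("c2",(.55,-.03),.30,1);print(bot.current_clock())
E
```

```text
1 [array([ 3.64450038e-01,  3.23851502e-02,  1.60357229e+00, -4.44089210e-16,
        1.50563522e+00, -1.20634629e+00]), array([-3.01644598e-01, -7.44395965e-02,  1.70871553e+00, -4.44089210e-16,
        1.50731672e+00, -1.87244093e+00])]
-1 [array([ 3.64450038e-01,  3.23851502e-02,  1.60357229e+00, -4.44089210e-16,
        1.50563522e+00,  1.93524636e+00]), array([-3.01644598e-01, -7.44395965e-02,  1.70871553e+00, -4.44089210e-16,
        1.50731672e+00,  1.26915173e+00])]
1.925 [0.39099749 0.30042461 0.44015592]
3.5583
```

View pics/c1.png

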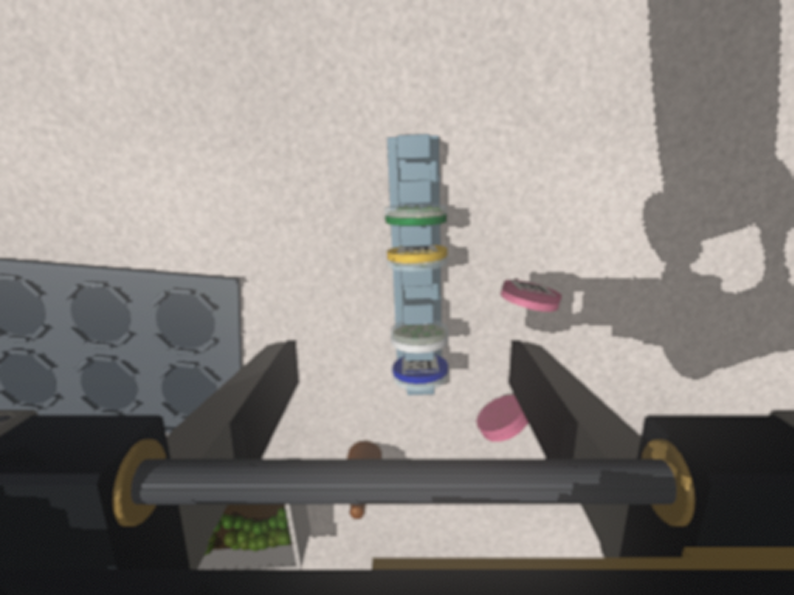

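View pics/c2.png

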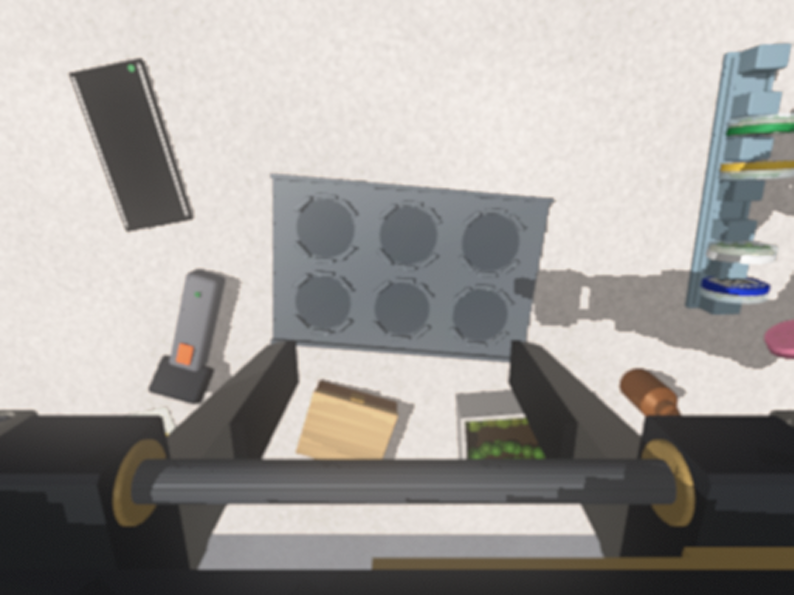

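c1 shows the rack from above: green (415,215), yellow (417,254), white (418,333) and blue (420,368) are in it. The yellow and blue labels face the robot (−x), while the green and white tapes are on the +x side. c2 shows the tray pockets, with the scanner at (195,335) and the pad at (132,145). I'll take second views for triangulation.

Run:
```python
from look import *
c=look("c3",(.62,.04),.24,1)
c=look("c4",(.50,.36),.21,1)
c=look("c5",(.62,.27),.22,1)
print(bot.current_clock())
import pickle
for n,cr,f in(("c1",(235,300,80,260),3.3),("c4",(150,380,0,260),2.3),("c5",(150,420,0,260),2.3)):
    c=pickle.load(open(f"pics/{n}.pkl","rb")); save(n+"z",c,cr,f)
# pockets detection
for n in("c2","c3"):
    c=pickle.load(open(f"pics/{n}.pkl","rb")); g=cv2.cvtColor(c["pixels"],cv2.COLOR_BGR2GRAY); save(n+"z",c,(150,380,80,250),3.4,1.6)
```

```text
7.0833
```

View pics/c4z.png

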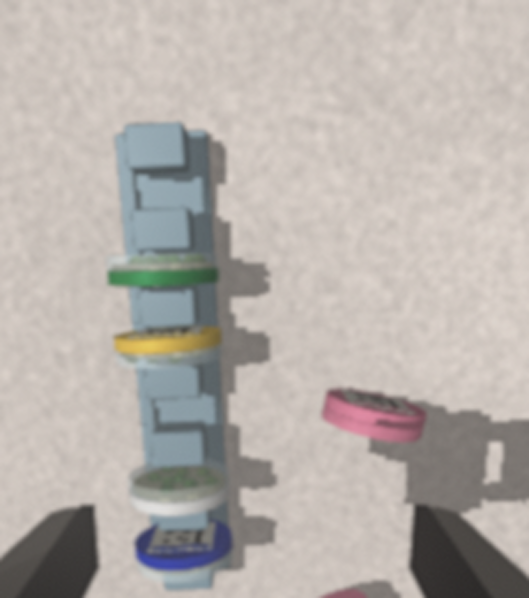

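View pics/c5z.png

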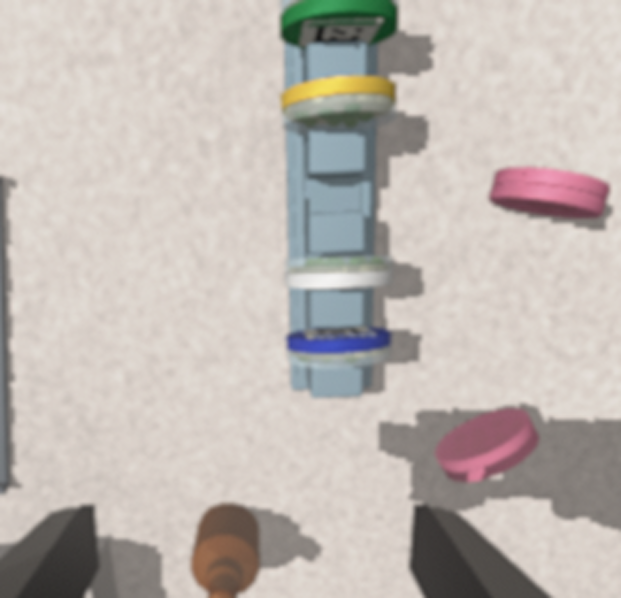

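View pics/c3.png

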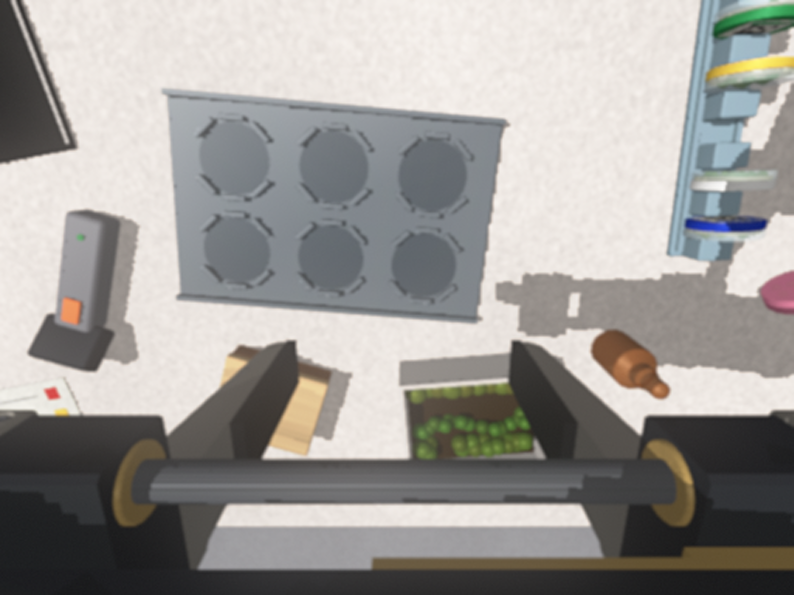

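View pics/c2z.png

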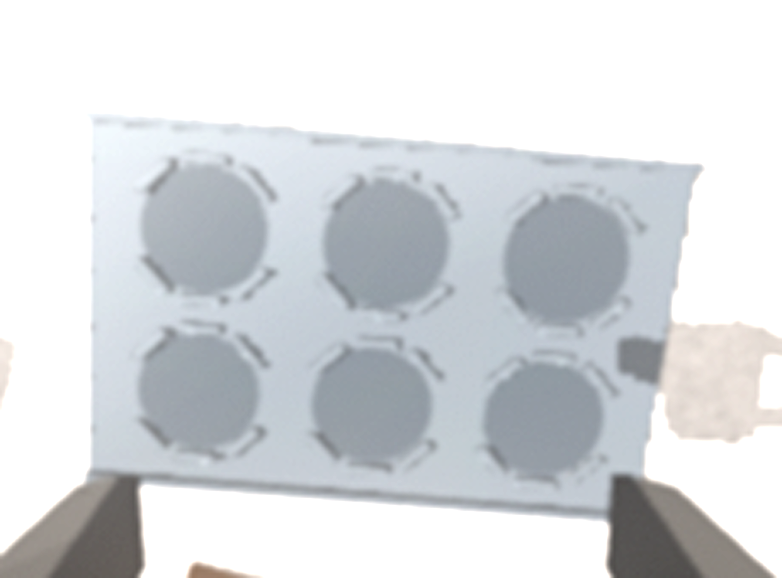

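Run:
```python
from h import *
import pickle
from scipy.optimize import least_squares
L=lambda n:pickle.load(open(f"pics/{n}.pkl","rb"))
c2,c3=L("c2"),L("c3")
def refine(c,uv,r):
    g=cv2.GaussianBlur(cv2.cvtColor(c["pixels"],cv2.COLOR_BGR2GRAY),(3,3),0)
    x0,y0=int(uv[0]-r),int(uv[1]-r);w=cv2.resize(g[y0:y0+2*r,x0:x0+2*r],None,fx=4,fy=4,interpolation=2)
    m=np.zeros_like(w);cv2.circle(m,(4*r,4*r),int(4*r*.95),255,-1)
    t,_=cv2.threshold(w[m>0].reshape(-1,1),0,255,cv2.THRESH_OTSU)
    b=((w<t)&(m>0)).astype(np.uint8);b=cv2.morphologyEx(b,cv2.MORPH_OPEN,np.ones((13,13)))
    n,_,st,ce=cv2.connectedComponentsWithStats(b);k=1+np.argmax(st[1:,4]);
    (ex,ey),ax,_=cv2.fitEllipse(max(cv2.findContours((_==k).astype(np.uint8),0,1)[0],key=len)) if False else ((ce[k]),(np.sqrt(st[k,4]/np.pi)*2,),0)
    return np.array([x0+(ex+.5)/4-.5,y0+(ey+.5)/4-.5]),ax[0]/4
A=[np.array(p)/3.4+[150,80] for p in((204,229),(386,243),(566,260),(199,390),(371,405),(543,417))]
B=[np.array(p)/1.55 for p in((235,158),(334,167),(432,176),(237,251),(331,258),(424,265))]
Xs=[]
for a,b in zip(A,B):
    ra,da=refine(c2,a,22);rb,db=refine(c3,b,26)
    X,e=tri([(c2,ra),(c3,rb)]);Xs.append(X)
    print(np.round(ra-a,1),np.round(rb-b,1),round(da,1),round(db,1),np.round(X,4),e[0],np.round(onz(c2,ra,.006),4),np.round(onz(c3,rb,.006),4))
    Xs[-1]=(onz(c2,ra,.006)+onz(c3,rb,.006))/2
Xs=np.array(Xs)[:,:2]
# order rows: -x side row then +x; columns from -y to +y in world
loc=np.array([(-42,-90),(-42,0),(-42,90),(42,-90),(42,0),(42,90)])/1e3
loc=np.array(loc)
f=lambda p:(loc@np.array([[np.cos(p[2]),np.sin(p[2])],[-np.sin(p[2]),np.cos(p[2])]])+p[:2]-Xs).ravel()
r=least_squares(f,[.58,-.03,0]);print("tray",r.x,np.round(r.fun*1e3,1))
json.dump(dict(tray=list(r.x)),open("m.json","w"))
```

```text
[-0.6  0.2] [4.7 7.5] 37.5 32.5 [ 0.5386 -0.1247 -0.0447] [-0.5  0.7] [ 0.5308 -0.1144  0.006 ] [ 0.54   -0.1074  0.006 ]
[-0.8  0.6] [-0.8 -0.3] 37.5 46.0 [ 0.5377 -0.0246  0.0086] [ 0.1 -0.1] [ 0.5383 -0.0248  0.006 ] [ 0.5374 -0.0248  0.006 ]
[-0.6 -0.1] [-0.4 -1. ] 37.1 45.6 [0.5447 0.0646 0.0103] [ 0.1 -0.1] [0.5455 0.0652 0.006 ] [0.5445 0.065  0.006 ]
[-0.9  0.4] [-0.9 -0.8] 35.4 43.3 [ 0.6136 -0.1213  0.0075] [ 0.1 -0.1] [ 0.6143 -0.1217  0.006 ] [ 0.6137 -0.1217  0.006 ]
[-0.6  0. ] [-1.  -0.5] 34.8 42.6 [ 0.6209 -0.0319  0.0079] [ 0.1 -0.1] [ 0.6217 -0.032   0.006 ] [ 0.6211 -0.0321  0.006 ]
[-0.6  0.6] [-1.  -0.2] 34.3 41.7 [0.6282 0.0575 0.0094] [ 0.1 -0.1] [0.6295 0.058  0.006 ] [0.6287 0.0578 0.006 ]
tray [ 0.58046205 -0.02774625 -0.0775006 ] [-3.8 -3.3  0.7  0.3  0.5  0.1  1.4  1.   0.9  1.1  0.2  0.9]
```

View pics/c1z.png

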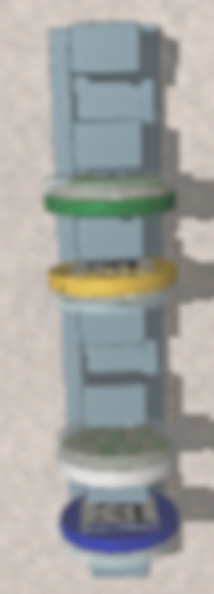

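Run:
```python
from h import *
import pickle
from scipy.optimize import least_squares
L=lambda n:pickle.load(open(f"pics/{n}.pkl","rb"))
Xs=np.array([(.5308,-.1144),(.5378,-.0248),(.545,.0651),(.614,-.1217),(.6214,-.032),(.6291,.0579)])
loc=np.array([(-42,-90),(-42,0),(-42,90),(42,-90),(42,0),(42,90)])/1e3
f=lambda p:(loc@np.array([[np.cos(p[2]),np.sin(p[2])],[-np.sin(p[2]),np.cos(p[2])]])+p[:2]-Xs).ravel()
r=least_squares(f,[.58,-.03,0]);print("tray",r.x,np.round(r.fun*1e3,1)); tray=list(r.x)
cams={n:L(n) for n in("c1","c4","c5","c3","c2")}
HS=dict(yellow=(20,32,120),blue=(112,130,100),green=(60,85,80))
regs=dict(c1=(235,310,80,260),c4=(190,260,40,260),c5=(265,340,0,190))
ext={}
for col,(h0,h1,smin) in HS.items():
    for n,(x0,x1,y0,y1) in regs.items():
        im=cams[n]["pixels"][y0:y1,x0:x1];im=cv2.resize(im,None,fx=4,fy=4,interpolation=2);hsv=cv2.cvtColor(im,cv2.COLOR_BGR2HSV)
        m=cv2.inRange(hsv,(h0,smin,60),(h1,255,255));k,lab,st,ce=cv2.connectedComponentsWithStats(m);
        i=1+np.argmax(st[1:,4]);ys,xs=np.nonzero(lab==i)
        l,rr=xs.min(),xs.max();pl=(l,ys[xs<=l+4].mean());pr=(rr+1,ys[xs>=rr-4].mean())
        tc=lambda p:np.array([x0+p[0]/4-.5,y0+(p[1]+.5)/4-.5])
        ext[col,n]=(tc(pl),tc(pr),st[i,4])
    ns=[n for n in regs if ext[col,n][2]>400]
    for side in(0,1):
        X,e=tri([(cams[n],ext[col,n][side]) for n in ns]);print(col,"LR"[side],ns,np.round(X,4),[list(map(float,q)) for q in e])
for nm,n,uv,z in(("nearL","c4",(115,135),.008),("nearR","c4",(208,132),.008),("farL","c5",(290,390),.008),("farR","c5",(372,382),.008)):
    print(nm,np.round(onz(cams[n],np.array(uv)/2.3+[150,0],z),4))
for nm,uvs in dict(whiteL=((("c4"),(130,490)),("c5",(287,277))),whiteR=(("c4",(228,485)),("c5",(391,272)))).items():
    X,e=tri([(cams[n],np.array(uv)/2.3+[150,0]) for n,uv in uvs]);print(nm,np.round(X,4),e[0])
json.dump(dict(tray=tray),open("m.json","w"))
```

```text
tray [ 0.57968333 -0.02831667 -0.08260826] [-0.4 -0.1  0.  -0.1  0.3 -0.3  0.1  0.2  0.1  0.2 -0.1  0. ]
yellow L ['c1', 'c4', 'c5'] [0.4665 0.2854 0.0414] [[-0.2, -0.0], [-0.2, -0.2], [0.5, 0.2]]
yellow R ['c1', 'c4', 'c5'] [0.4628 0.3398 0.0436] [[0.1, -0.2], [-0.3, 0.1], [0.2, 0.2]]
blue L ['c1', 'c4', 'c5'] [0.5864 0.2907 0.0442] [[-0.1, -0.3], [-0.5, -0.0], [0.7, 0.4]]
blue R ['c1', 'c4', 'c5'] [0.5837 0.3443 0.0371] [[0.4, -1.0], [0.4, 1.8], [-1.0, -0.6]]
green L ['c1', 'c4', 'c5'] [0.4329 0.2844 0.0402] [[-0.1, -0.1], [0.2, 0.2], [-0.0, -0.1]]
green R ['c1', 'c4', 'c5'] [0.4317 0.3384 0.0445] [[0.3, -0.2], [-0.5, 0.0], [0.1, 0.3]]
nearL [0.36   0.2854 0.008 ]
nearR [0.3587 0.3354 0.008 ]
farL [0.6204 0.2937 0.008 ]
farR [0.6154 0.3439 0.008 ]
whiteL [0.5517 0.2888 0.0394] [0.3 0.2]
whiteR [0.5492 0.3449 0.038 ] [0.2 0.1]
```

```bash
cat >> h.py <<'E'
RACK=(.4882,.3140,.036); TRAY=(.57968,-.02832,-.0826)
def fr(F,x,y,z=0):
    c,s=np.cos(F[2]),np.sin(F[2]); return np.array([F[0]+c*x-s*y,F[1]+s*x+c*y,z])
def exd(F): return np.array([np.cos(F[2]),np.sin(F[2]),0])
SLOT=dict(yellow=(-.020,-1),blue=(.100,-1),white=(.060,1),green=(-.060,1))
POCK=dict(yellow=(-.042,.090),blue=(-.042,0.),white=(.042,.09),green=(.042,0))
A=np.radians(65);D=.003
def pickpose(n,h,a=A): 
    x,s=SLOT[n]; return pose(fr(RACK,x,0,.037+h),exd(RACK),s,a,D,1)
def placepose(n,z,s=1,a=A):
    return pose(fr(TRAY,*POCK[n],z),exd(TRAY),s,np.pi/2-a,D,-1)
def check(n,s=1,a=A):
    R1=Ro.from_rotvec(pickpose(n,0,a)[1]);R2=Ro.from_rotvec(placepose(n,.1,s,a)[1])
    return R2.apply(R1.inv().apply(SLOT[n][1]*exd(RACK)))
def st(m=""): print(m,round(bot.current_clock(),1),np.round(bot.current_ee_pos(),4),"q",np.round(bot.current_joints(),2),"F",np.round(bot.current_contact_force(),1),"op",round(bot.current_opening(),3))
E
python3 - <<'E'
from h import *
for n in SLOT: print(n,check(n),[None if (q:=bot.inverse_kinematics(*pickpose(n,h))) is None else list(map(float,np.round(q,2))) for h in(0,.09)],[None if (q:=bot.inverse_kinematics(*placepose(n,h))) is None else list(map(float,np.round(q,2))) for h in(.0145,.1)])
E
```

```text
yellow [-3.64744319e-16 -1.72153021e-16  1.00000000e+00] [[0.69, 0.37, 2.3, 4.02, 0.79, -1.96], [0.69, 0.06, 2.36, 4.27, 0.66, -2.29]] [[-0.1, 0.68, 1.4, -0.01, 1.5, 1.56], [-0.1, 0.56, 1.38, -0.01, 1.63, 1.56]]
blue [-3.64744319e-16 -1.72153021e-16  1.00000000e+00] [[0.52, 0.49, 2.1, 3.88, 0.67, -1.97], [0.52, 0.24, 2.15, 4.1, 0.54, -2.23]] [[-0.23, 0.66, 1.43, -0.06, 1.48, 1.44], [-0.23, 0.54, 1.41, -0.06, 1.62, 1.43]]
white [-3.47242179e-16 -1.29716170e-16  1.00000000e+00] [None, [0.24, 1.39, 0.28, 0.34, 2.56, -1.2]] [[-0.1, 0.87, 1.1, -0.01, 1.61, 1.56], [-0.1, 0.77, 1.07, -0.01, 1.73, 1.56]]
green [-3.47242179e-16 -1.29716170e-16  1.00000000e+00] [[0.27, 1.12, 0.96, 0.26, 2.17, -1.32], [0.27, 0.98, 1.0, 0.28, 2.26, -1.29]] [[-0.22, 0.85, 1.13, -0.06, 1.6, 1.45], [-0.22, 0.75, 1.11, -0.06, 1.72, 1.44]]
```

Run:
```python
from h import *
import pickle
L=lambda n:pickle.load(open(f"pics/{n}.pkl","rb"))
c4,c5=L("c4"),L("c5")
for nm,a,b in(("B left",(323,400),(490,188)),("B right",(426,430),(608,205)),("bottle",None,(225,560))):
    if a: print(nm,tri([(c4,np.array(a)/2.3+[150,0]),(c5,np.array(b)/2.3+[150,0])]))
print([onz(c5,np.array(p)/2.3+[150,0],.029) for p in((437,445),(538,430))])
print([onz(c5,np.array(p)/2.3+[150,0],.0) for p in((195,535),(258,535))])
```

```text
B left (array([0.50464071, 0.40102148, 0.01603292]), [array([0.5, 0.4]), array([-0.5, -0.4])])
B right (array([0.51567995, 0.45525136, 0.04081365]), [array([-0.1, -0. ]), array([0.1, 0. ])])
[array([0.64933655, 0.38061836, 0.029     ]), array([0.64003151, 0.43962823, 0.029     ])]
[array([0.72126764, 0.23209181, 0.        ]), array([0.72124281, 0.27438947, 0.        ])]
```

```bash
sed -i 's/^A=np.radians(65);D=.003/ANG=dict(yellow=65,blue=60,white=50,green=50);DD=dict(yellow=.003,blue=.003,white=.002,green=.002)/; s/,a=A//g; s/,a)\[1\]/)[1]/; s/,s,a)\[1\]/,s)[1]/; s/,s,a,D,1)/,s,np.radians(ANG[n]),DD[n],1)/; s/,np.pi\/2-a,D,-1)/,np.pi\/2-np.radians(ANG[n]),DD[n],-1)/' h.py; tail -22 h.py
cat >> h.py <<'E'
def approach(n,op=.85):
    q0=bot.inverse_kinematics(*pickpose(n,.085 if n!='blue' else .07)); assert q0 is not None
    bot.set_gripper(op,20)
    if SLOT[n][1]<0:
        w=np.array(q0);w[1]-=.35;w1=w.copy();w1[3]=0;w1[4]=.9;w1[5]=0
        bot.set_joints(list(w1)); bot.set_joints(list(w))
    else:
        w=np.array(q0);w[1]-=.3; bot.set_joints(list(w))
    bot.set_joints(list(q0)); st("above")
E
python3 - <<'E'
from h import *
for n in SLOT: print(n,check(n),[bot.inverse_kinematics(*pickpose(n,h)) is not None for h in(0,.03,.07,.085)],[bot.inverse_kinematics(*placepose(n,h)) is not None for h in(.0145,.1)])
approach("yellow")
save("d1s",bot.read_camera("side"),f=1.5);save("d1t",bot.read_camera("top"),f=1.5)
E
```

```text
def pose(c,ex,s,lean,d,camup=1):
    """dish centre c; ex: unit horizontal vector; palm leans toward s*ex by lean(rad); TCP d beyond dish centre"""
    ex=np.array([ex[0],ex[1],0.]);ex/=np.linalg.norm(ex);uz=np.array([0,0,1.])
    p=s*np.sin(lean)*ex+np.cos(lean)*uz; z=-p
    up=(-s*np.cos(lean)*ex+np.sin(lean)*uz)*camup
    y=-up; x=np.cross(y,z)
    return np.array(c)+z*d, Ro.from_matrix(np.c_[x,y,z]).as_rotvec()
RACK=(.4882,.3140,.036); TRAY=(.57968,-.02832,-.0826)
def fr(F,x,y,z=0):
    c,s=np.cos(F[2]),np.sin(F[2]); return np.array([F[0]+c*x-s*y,F[1]+s*x+c*y,z])
def exd(F): return np.array([np.cos(F[2]),np.sin(F[2]),0])
SLOT=dict(yellow=(-.020,-1),blue=(.100,-1),white=(.060,1),green=(-.060,1))
POCK=dict(yellow=(-.042,.090),blue=(-.042,0.),white=(.042,.09),green=(.042,0))
ANG=dict(yellow=65,blue=60,white=50,green=50);DD=dict(yellow=.003,blue=.003,white=.002,green=.002)
def pickpose(n,h): 
    x,s=SLOT[n]; return pose(fr(RACK,x,0,.037+h),exd(RACK),s,np.radians(ANG[n]),DD[n],1)
def placepose(n,z,s=1):
    return pose(fr(TRAY,*POCK[n],z),exd(TRAY),s,np.pi/2-np.radians(ANG[n]),DD[n],-1)
def check(n,s=1):
    R1=Ro.from_rotvec(pickpose(n,0)[1]);R2=Ro.from_rotvec(placepose(n,.1,s)[1])
    return R2.apply(R1.inv().apply(SLOT[n][1]*exd(RACK)))
def st(m=""): print(m,round(bot.current_clock(),1),np.round(bot.current_ee_pos(),4),"q",np.round(bot.current_joints(),2),"F",np.round(bot.current_contact_force(),1),"op",round(bot.current_opening(),3))
yellow [-3.64744319e-16 -1.72153021e-16  1.00000000e+00] [True, True, True, True] [True, True]
blue [-7.85793053e-16 -3.23476371e-16  1.00000000e+00] [True, True, True, True] [True, True]
white [-6.34557860e-17  4.97361251e-17  1.00000000e+00] [True, True, True, True] [True, True]
green [-6.34557860e-17  4.97361251e-17  1.00000000e+00] [True, True, True, True] [True, True]
above 13.5 [0.4716 0.3139 0.1221] q [ 0.69  0.08  2.36  4.25  0.66 -2.27] F [ 0.6 -0.  -0.1] op 0.847
```

View pics/d1s.png

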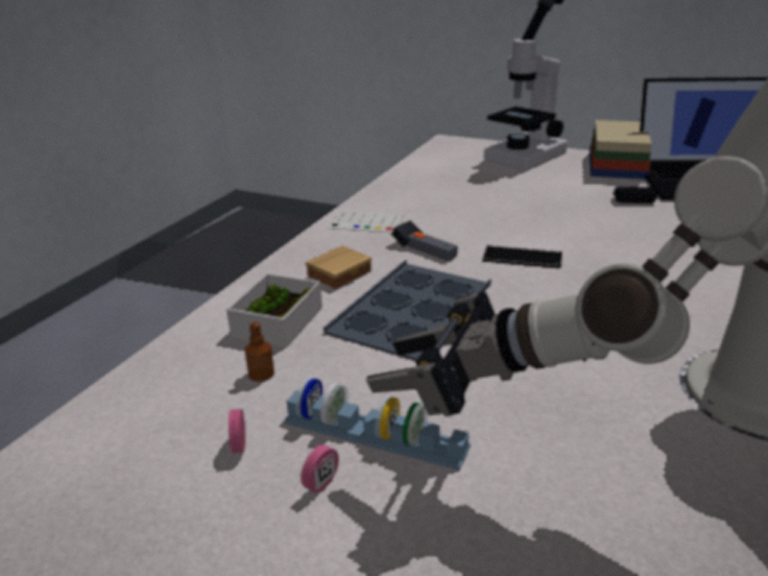

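View pics/d1t.png

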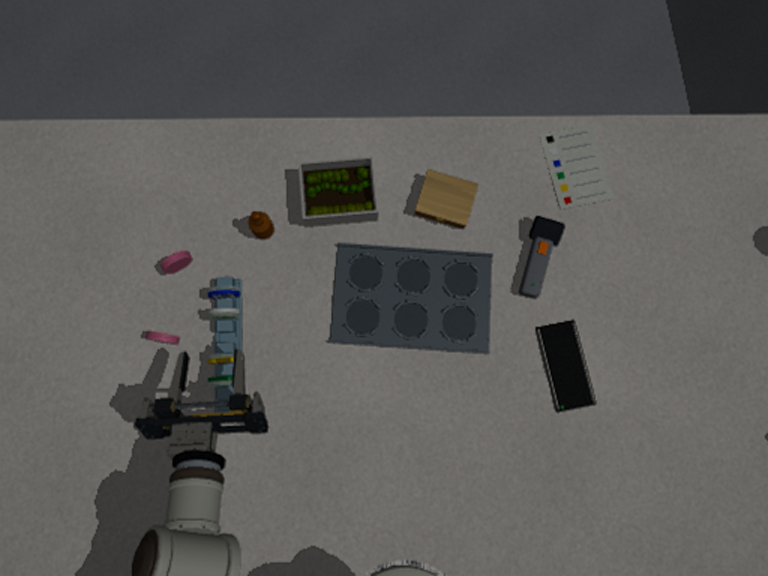

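Run:
```python
from h import *
n="yellow"
for h in(.04,.015,0):
    p,r=pickpose(n,h); bot.line_to(list(p),list(r),.08); 
    st(f"h{h} err {np.round((np.array(bot.current_ee_pos())-p)*1e3,1)}")
    f=np.linalg.norm(bot.current_contact_force())
    if f>8: print("STOP");break
bot.hold(.2);st(f"err {np.round((np.array(bot.current_ee_pos())-p)*1e3,1)}")
save("d2s",bot.read_camera("side"),(150,330,200,340),4)
```

```text
h0.04 err [0.3 0.3 0.7] 14.3 [0.4713 0.3137 0.0765] q [ 0.69  0.23  2.33  4.12  0.73 -2.09] F [-1.1 -0.2  0. ] op 0.85
h0.015 err [0.1 0.1 0.3] 14.8 [0.4711 0.3135 0.0511] q [ 0.69  0.32  2.32  4.05  0.77 -2.01] F [ 0.1 -0.2 -0.3] op 0.851
h0 err [0.1 0.  0.2] 15.1 [0.471  0.3134 0.0359] q [ 0.69  0.37  2.3   4.02  0.79 -1.96] F [-0.1 -0.2 -0.5] op 0.845
err [0.3 0.2 0.7] 15.3 [0.4712 0.3136 0.0364] q [ 0.69  0.37  2.3   4.02  0.79 -1.96] F [ 0.   0.2 -1. ] op 0.854
```

View pics/d2s.png

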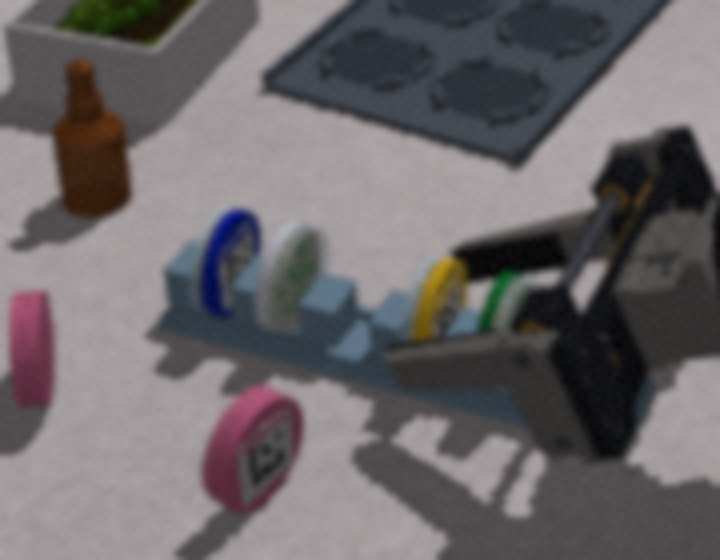

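The fingers straddle the yellow dish, with the tips just past it. I'll grip and lift.

Run:
```python
from h import *
n="yellow"
bot.set_gripper(0.4,20); st("closed")
p,r=pickpose(n,.03); bot.line_to(list(p),list(r),.05); st("lift")
p,r=pickpose(n,.085); bot.line_to(list(p),list(r),.1); st("lift2")
save("d3s",bot.read_camera("side"),(150,330,180,320),4)
save("d3w",bot.read_camera("wrist"),f=1.5)
```

```text
closed 15.8 [0.471  0.3134 0.0358] q [ 0.69  0.37  2.3   4.02  0.79 -1.96] F [-0.6  0.4  0.5] op 0.626
lift 16.5 [0.4708 0.3133 0.0656] q [ 0.69  0.27  2.33  4.09  0.74 -2.06] F [-0.2  0.3 -0.5] op 0.624
lift2 17.2 [0.4706 0.3132 0.1201] q [ 0.69  0.08  2.36  4.25  0.66 -2.27] F [ 0.1  0.4 -0.7] op 0.624
```

View pics/d3s.png

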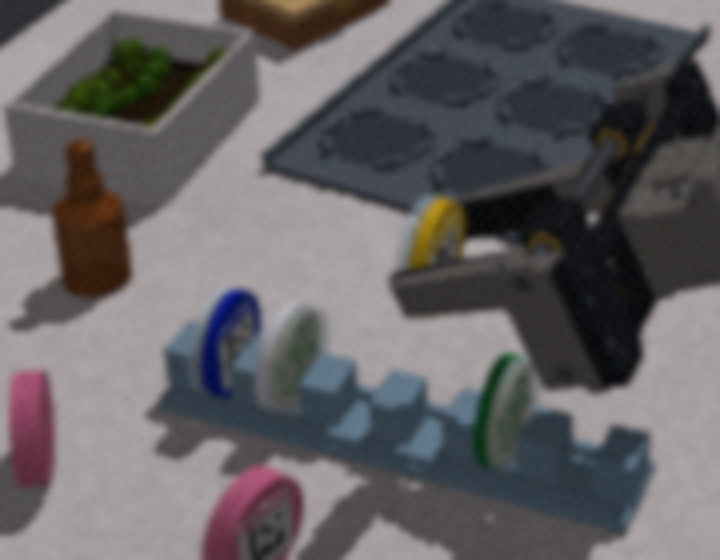

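View pics/d3w.png

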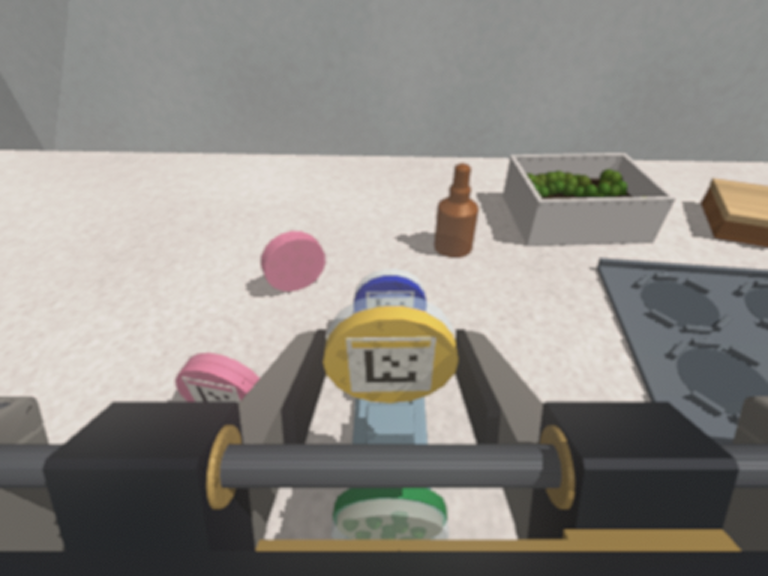

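```bash
cat >> h.py <<'E'
def jmove(q,k=1):
    q0=np.array(bot.current_joints());q=np.array(q)
    for i in range(1,k+1): bot.set_joints(list(q0+(q-q0)*i/k))
def transfer(n):
    t=np.array(bot.inverse_kinematics(*placepose(n,.09)))
    q=np.array(bot.current_joints())
    if SLOT[n][1]<0:
        q[1]-=.35; jmove(q)
        q2=q.copy();q2[3:]=t[3:];q2[4]=1.2; t0=bot.current_clock();jmove(q2,2);print("dt",bot.current_clock()-t0)
    else: q[1]-=.25; jmove(q)
    u=t.copy();u[1]-=.2; t0=bot.current_clock();jmove(u,2);print("dt",bot.current_clock()-t0)
    jmove(t); st("over pocket")
E
python3 - <<'E'
from h import *
transfer("yellow")
save("d4s",bot.read_camera("side"),(130,400,80,300),3)
save("d4w",bot.read_camera("wrist"),f=1.5)
E
```

```text
dt 3.6833000000000027
dt 2.058399999999999
over pocket 24.4 [0.5441 0.0659 0.088 ] q [-0.1   0.57  1.39 -0.01  1.62  1.56] F [ 0.8 -0.5  1. ] op 0.626
```

View pics/d4s.png

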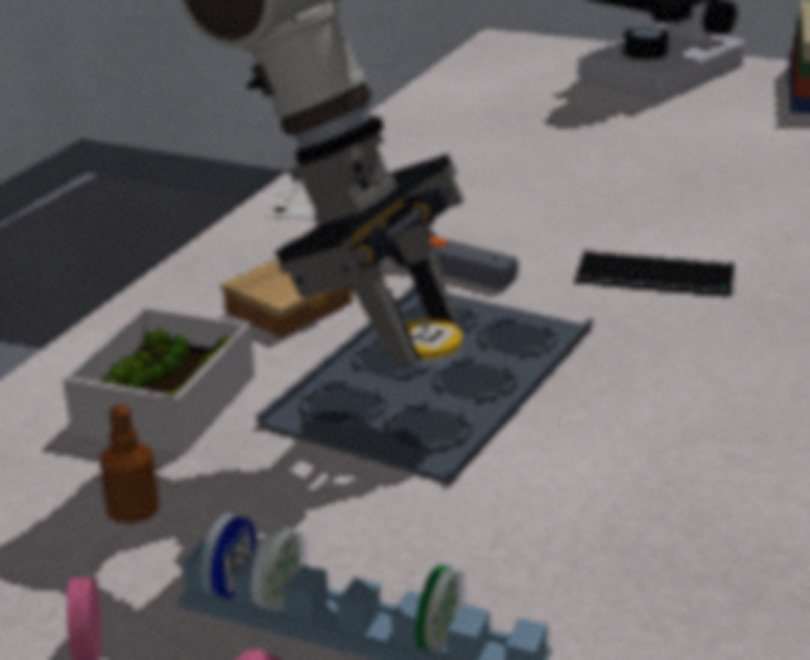

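View pics/d4w.png

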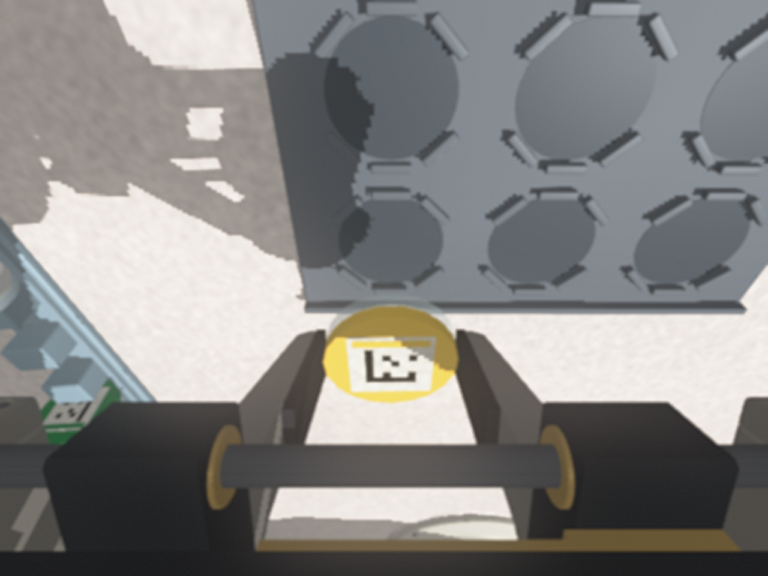

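Yellow is level with its label up, above the near-row pocket at +y. Next I lower it while watching the force.

```bash
cat >> h.py <<'E'
def setdown(n,zmin):
    p,r=placepose(n,.03); bot.line_to(list(p),list(r),.08); bot.hold(.3)
    f0=np.mean([bot.current_contact_force() for _ in range(1)],axis=0)
    z=.022
    while z>=zmin-1e-9:
        p,r=placepose(n,z); bot.line_to(list(p),list(r),.03); bot.hold(.1)
        f=np.array(bot.current_contact_force())-f0
        if f[2]>2.0: print("contact at",z,f); break
        z-=.001
    st(f"down err {np.round((np.array(bot.current_ee_pos())-p)*1e3,1)} df {np.round(f,1)}")
def letgo(n,op=.74,shot=None):
    bot.set_gripper(op,20); bot.hold(.2)
    R=Ro.from_rotvec(bot.current_tool_rot()).as_matrix(); p=np.array(bot.current_ee_pos())
    bot.line_to(list(p-R[:,2]*.05),None,.08); bot.line_to(list(p-R[:,2]*.09),None,.15)
    st("released")
    if shot: save(shot,bot.read_camera("wrist"),(100,400,60,270),2.6)
E
python3 - <<'E'
from h import *
setdown("yellow",.0150)
letgo("yellow",shot="d5w")
save("d5s",bot.read_camera("side"),(200,340,150,260),5)
E
```

```text
down err [-0.  0. -0.] df [-0.7 -0.1  0.1] 28.7 [0.544  0.065  0.0123] q [-0.1   0.68  1.4  -0.01  1.5   1.56] F [-0.2 -0.3 -0.4] op 0.623
released 30.4 [0.5819 0.0618 0.0935] q [-0.1   0.66  1.25 -0.01  1.67  1.56] F [ 0.5  0.1 -0.1] op 0.739
```

View pics/d5w.png

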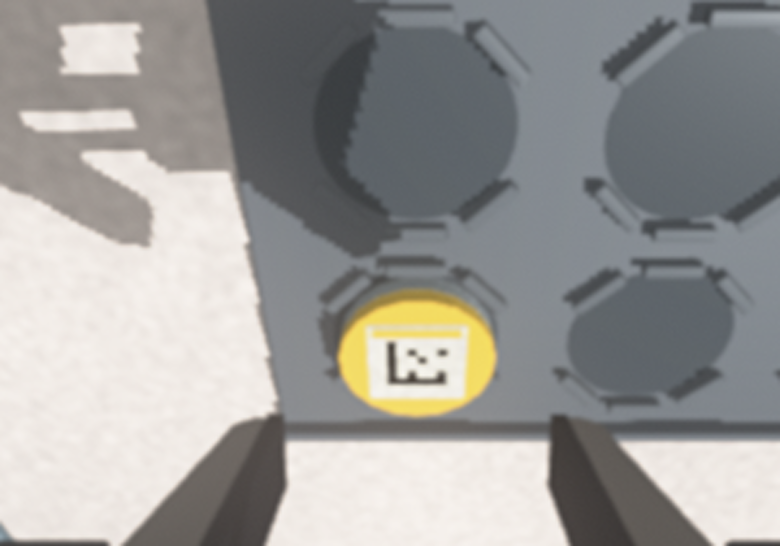

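View pics/d5s.png

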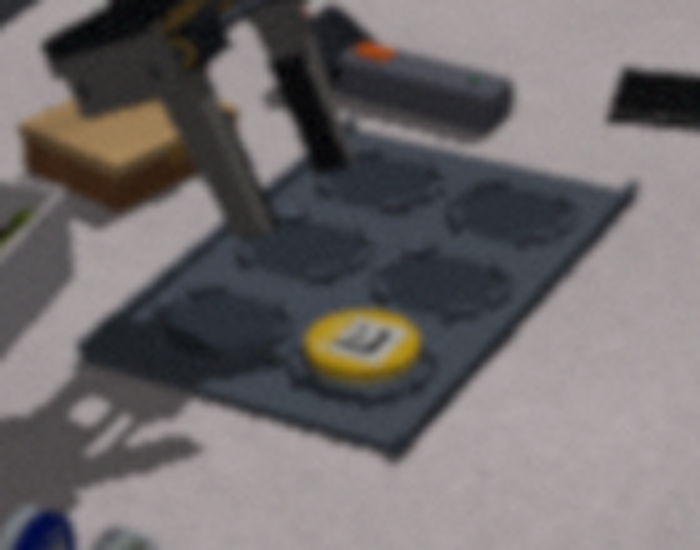

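```bash
cat >> h.py <<'E'
def labelcheck(n,c,uv,z=.0213):
    X=onz(c,uv,z);d=X[:2]-np.array(TRAY[:2]);cc,s=np.cos(TRAY[2]),np.sin(TRAY[2])
    l=np.array([cc*d[0]+s*d[1],-s*d[0]+cc*d[1]]);return X,np.round((l-POCK[n])*1e3,1)
E
python3 - <<'E'
from h import *
c=bot.read_camera("wrist");print(labelcheck("yellow",c,np.array((417,357))/2.6+[100,60]))
# project predicted outline
im=c["pixels"].copy();im=cv2.resize(im,None,fx=3,fy=3,interpolation=2)
for z,col in((.021,(0,0,255)),(.006,(255,0,0))):
    pts=[(proj(c,fr(TRAY,POCK["yellow"][0]+.029*np.cos(t),POCK["yellow"][1]+.029*np.sin(t),z))+.5)*3 for t in np.linspace(0,6.28,60)]
    cv2.polylines(im,[np.int32(pts)],True,col,1)
cv2.imwrite("pics/d6.png",im[400:740,500:1000])
s=bot.read_camera("side");im=cv2.resize(s["pixels"],None,fx=5,fy=5,interpolation=2)
for z,col in((.021,(0,0,255)),(.006,(255,0,0))):
    pts=[(proj(s,fr(TRAY,POCK["yellow"][0]+.029*np.cos(t),POCK["yellow"][1]+.029*np.sin(t),z))+.5)*5 for t in np.linspace(0,6.28,60)]
    cv2.polylines(im,[np.int32(pts)],True,col,1)
cv2.imwrite("pics/d7.png",im[900:1300,1150:1700])
E
```

```text
(array([0.54760466, 0.06451289, 0.0213    ]), array([ 2.4, -0.1]))
```

View pics/d6.png

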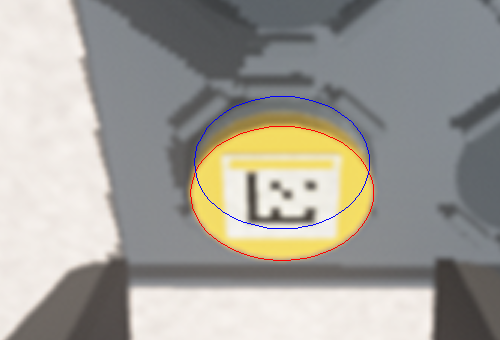

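View pics/d7.png

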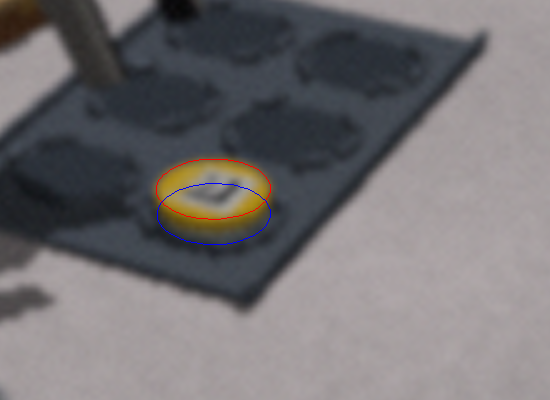

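The predicted outlines match in both views, so yellow is seated. Blue is next.

```bash
cat >> h.py <<'E'
def pick(n,shot=None):
    top=.085 if n!='blue' else .07
    for h in(.04,.015,0):
        p,r=pickpose(n,h); bot.line_to(list(p),list(r),.1)
        if np.linalg.norm(bot.current_contact_force())>8: st("STOP"); raise SystemExit
    bot.hold(.2); bot.set_gripper(0.4,20); st("closed")
    for h in(.03,top):
        p,r=pickpose(n,h); bot.line_to(list(p),list(r),.08)
    st("lifted")
    if shot: save(shot+"s",bot.read_camera("side"),(130,400,140,320),2.9); save(shot+"w",bot.read_camera("wrist"),f=1.5)
def ring(n,name):
    for cam,k in(("wrist",2),("side",4)):
        c=bot.read_camera(cam);im=cv2.resize(c["pixels"],None,fx=k,fy=k,interpolation=2)
        for z,col in((.021,(0,0,255)),(.006,(255,0,0))):
            pts=[(proj(c,fr(TRAY,POCK[n][0]+.029*np.cos(t),POCK[n][1]+.029*np.sin(t),z))+.5)*k for t in np.linspace(0,6.28,60)]
            cv2.polylines(im,[np.int32(pts)],True,col,1)
        m=np.int32(np.mean(pts,0));cv2.imwrite(f"pics/{name}{cam[0]}.png",im[max(0,m[1]-220):m[1]+220,max(0,m[0]-300):m[0]+300])
E
python3 - <<'E'
from h import *
approach("blue"); pick("blue","e1")
E
```

```text
above 36.9 [0.5917 0.3182 0.1073] q [ 0.5   0.24  2.12  4.22  0.46 -2.36] F [1.2 0.6 0.1] op 0.85
closed 38.6 [0.5908 0.3177 0.0357] q [ 0.5   0.43  2.1   3.99  0.55 -2.09] F [-0.8  0.4  1.5] op 0.624
lifted 39.8 [0.5903 0.3175 0.1046] q [ 0.5   0.25  2.13  4.22  0.46 -2.36] F [ 0.1  0.2 -0. ] op 0.625
```

View pics/e1s.png

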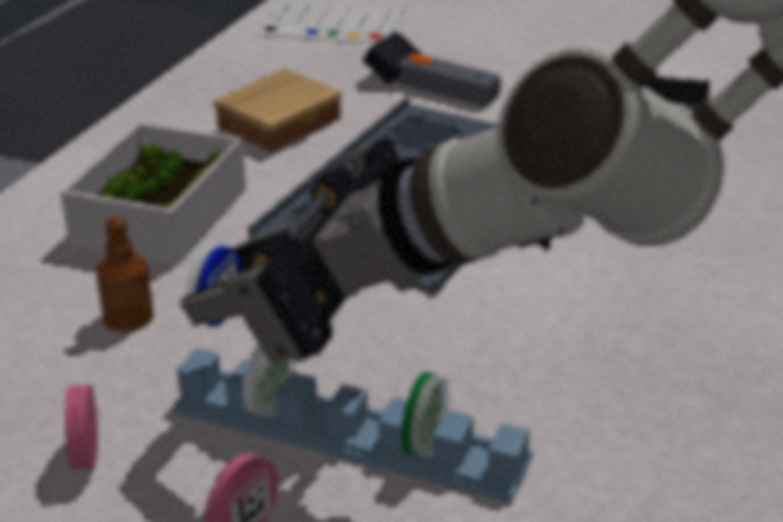

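View pics/e1w.png

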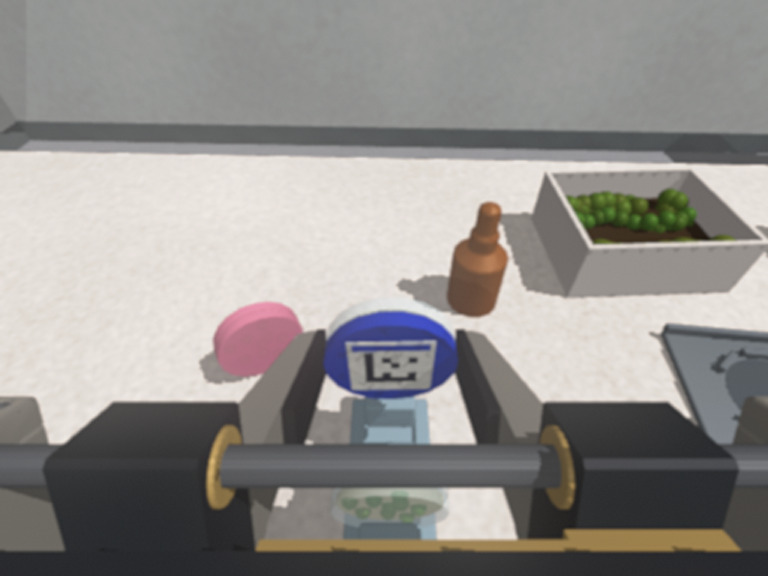

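Blue is gripped squarely, with its label on the palm side. I'll transfer it to the middle pocket of the near row.

Run:
```python
from h import *
transfer("blue"); setdown("blue",.0150); letgo("blue"); ring("blue","e2")
```

```text
dt 3.716699999999996
dt 1.7750000000000057
over pocket 46.9 [ 0.5365 -0.0236  0.0881] q [-0.23  0.63  1.34 -0.07  1.7   1.44] F [ 0.1 -0.5  0.2] op 0.621
down err [-0.  0.  0.] df [-0.2  0.5 -1.2] 51.0 [ 0.5363 -0.0247  0.0124] q [-0.23  0.73  1.35 -0.07  1.58  1.44] F [-0.2  0.  -1.2] op 0.621
released 52.8 [ 0.5811 -0.0285  0.09  ] q [-0.22  0.73  1.17 -0.07  1.76  1.44] F [-0.4  0.9 -0.6] op 0.739
```

View pics/e2w.png

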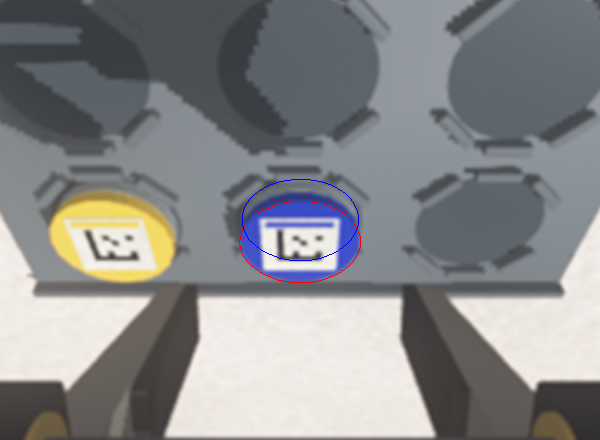

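View pics/e2s.png

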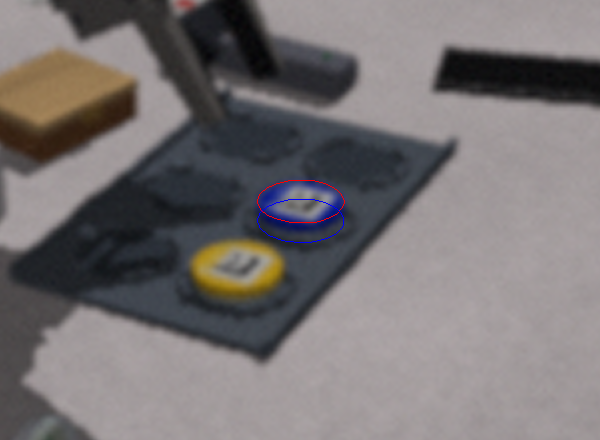

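Run:
```python
from h import *
q=np.array(bot.current_joints());q[1]-=.35;jmove(q)
approach("white"); save("f0s",bot.read_camera("side"),(100,370,100,300),2.9)
```

```text
above 57.2 [0.5478 0.3163 0.1231] q [ 0.25  1.11  0.63  0.21  2.24 -1.3 ] F [ 0.5 -0.6  1.3] op 0.85
```

View pics/f0s.png

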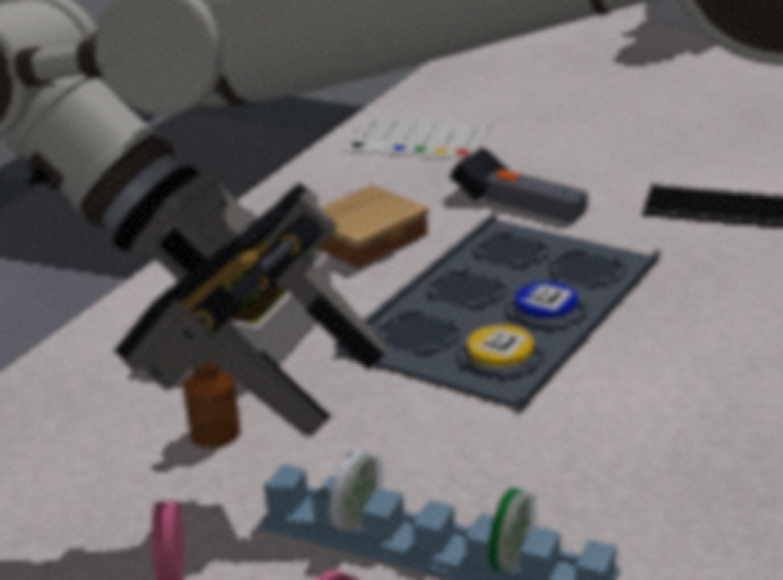

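The bottle only looks close because of the viewing angle. My geometry gives over 20 mm clearance at the bottom of the descent, so I'm continuing.

Run:
```python
from h import *
pick("white","f1")
```

```text
closed 59.2 [0.5467 0.3161 0.0359] q [ 0.25  1.22  0.63  0.19  2.15 -1.33] F [0.5 0.  0.9] op 0.623
lifted 60.6 [0.5464 0.316  0.1202] q [ 0.25  1.12  0.63  0.21  2.24 -1.3 ] F [ 1.1 -1.1  0.1] op 0.621
```

View pics/f1s.png

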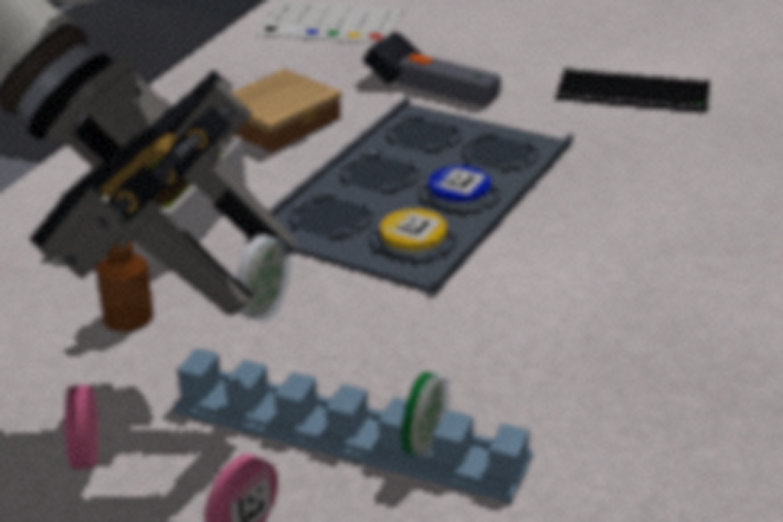

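View pics/f1w.png

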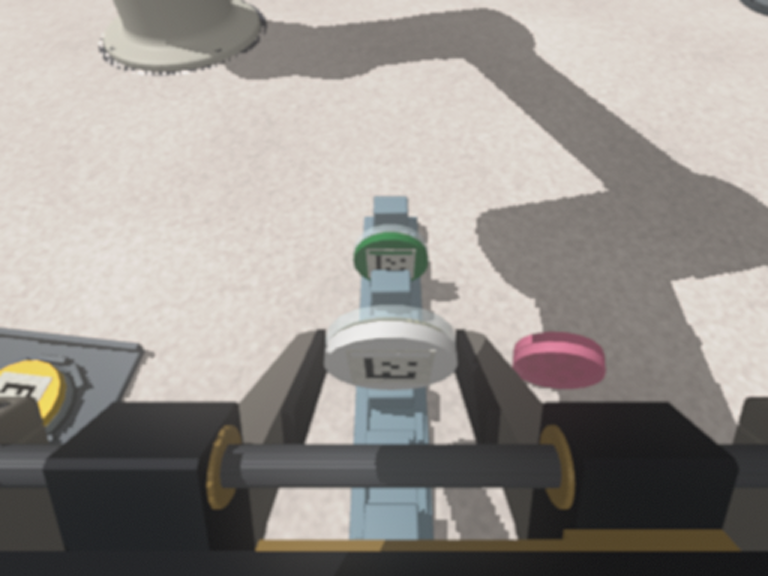

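```bash
sed -i 's/white=(.042,.09),/white=(-.042,-.09),/' h.py
python3 - <<'E'
from h import *
print(check("white"),[bot.inverse_kinematics(*placepose("white",z)) for z in(.015,.09)])
transfer("white"); save("f2w",bot.read_camera("wrist"),f=1.5)
setdown("white",.0150); letgo("white"); ring("white","f3")
E
```

```text
[-6.34557860e-17  4.97361251e-17  1.00000000e+00] [array([-0.33814374,  0.88637063,  1.16358912, -0.16655303,  1.77082717,
        1.3398815 ]), array([-0.33814374,  0.78466043,  1.16374242, -0.17091322,  1.87094446,
        1.32228641])]
dt 2.3834000000000017
over pocket 64.3 [ 0.5298 -0.1142  0.0892] q [-0.34  0.78  1.16 -0.17  1.87  1.32] F [0.7 0.1 0.5] op 0.621
down err [-0. -0. -0.] df [-0.2 -1.7 -0.3] 68.5 [ 0.5291 -0.1144  0.0134] q [-0.34  0.89  1.16 -0.17  1.77  1.34] F [ 0.3 -1.  -0.6] op 0.626
released 70.3 [ 0.5865 -0.1192  0.0819] q [-0.32  0.94  0.92 -0.16  1.96  1.33] F [ 0.6 -0.8 -0.8] op 0.739
```

View pics/f2w.png

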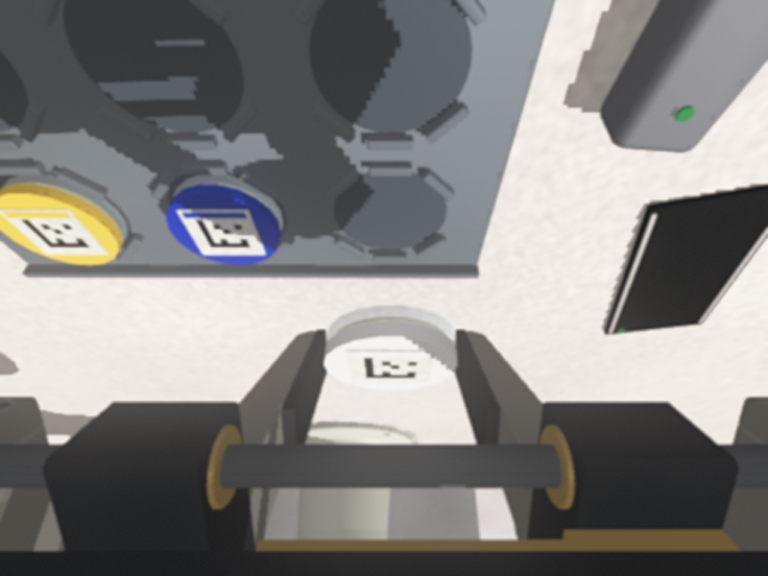

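View pics/f3w.png

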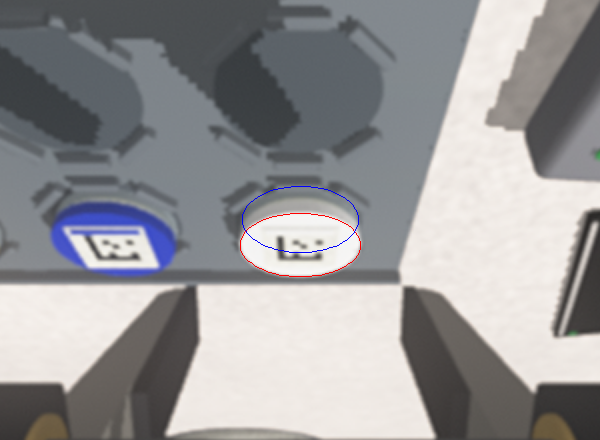

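View pics/f3s.png

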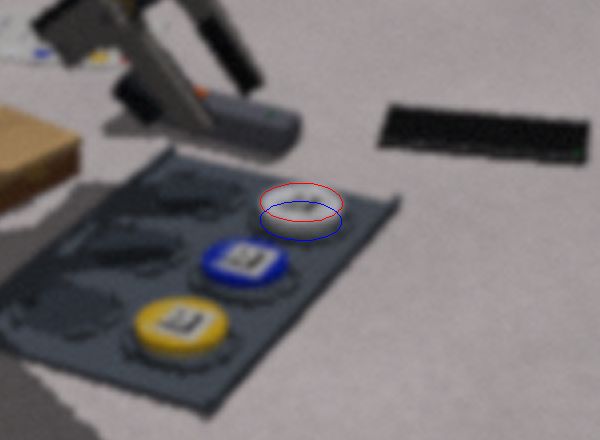

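White is seated as well. Green is next, going to the middle pocket of the far row.

Run:
```python
from h import *
q=np.array(bot.current_joints());q[1]-=.35;jmove(q)
approach("green"); pick("green","g1")
```

```text
above 74.6 [0.4278 0.312  0.1221] q [ 0.28  0.79  1.17  0.21  2.03 -1.32] F [0.7 0.8 1. ] op 0.849
closed 76.5 [0.4268 0.3118 0.0359] q [ 0.28  0.91  1.16  0.2   1.92 -1.34] F [0.1 0.5 0.7] op 0.623
lifted 77.9 [0.4265 0.3117 0.1204] q [ 0.28  0.79  1.17  0.21  2.03 -1.32] F [-0.7  0.1  0. ] op 0.624
```

View pics/g1s.png

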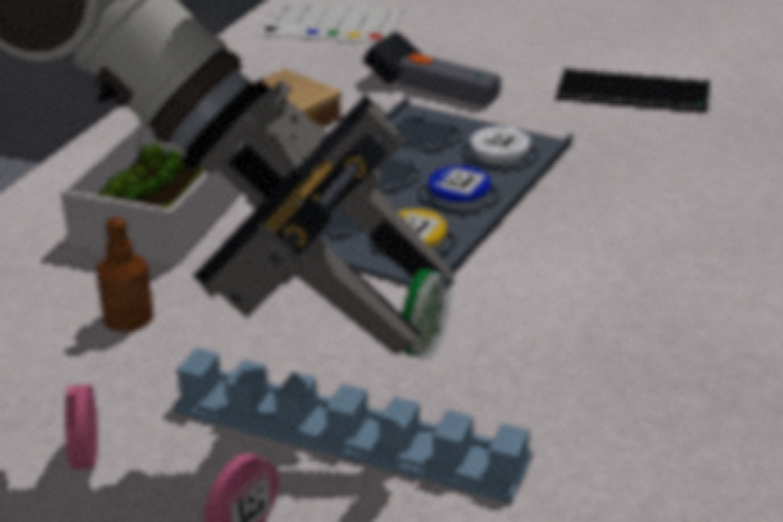

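View pics/g1w.png

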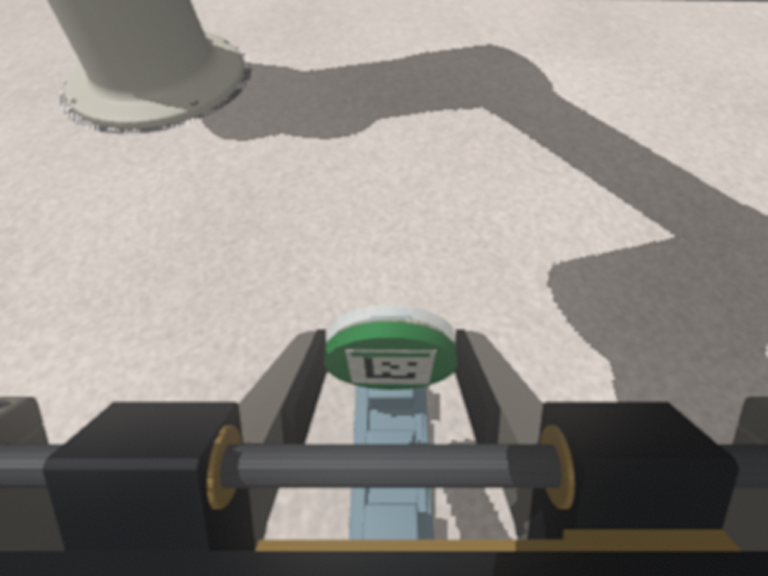

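Run:
```python
from h import *
transfer("green"); setdown("green",.0150); letgo("green"); ring("green","g3")
q=np.array(bot.current_joints());q[1]-=.3;jmove(q); st()
save("g4t",bot.read_camera("top"),(190,420,60,290),2.5,1.6);save("g4s",bot.read_camera("side"),(180,330,100,260),4)
```

```text
dt 2.5
over pocket 81.6 [ 0.6209 -0.0313  0.0897] q [-0.2   1.01  0.8  -0.09  2.03  1.44] F [ 1.1 -0.1 -0. ] op 0.625
down err [-0.  0. -0.] df [-0.1  0.4 -0.5] 85.8 [ 0.6202 -0.0317  0.0134] q [-0.2   1.1   0.8  -0.08  1.93  1.45] F [-0.5 -0.3 -0.9] op 0.626
released 87.6 [ 0.6778 -0.0364  0.0818] q [-0.2   1.24  0.42 -0.09  2.17  1.43] F [-1.4  0.8 -0.1] op 0.742
 88.5 [ 0.7097 -0.0428  0.2857] q [-0.2   0.94  0.43 -0.09  2.17  1.43] F [ 0.9  0.2 -0.5] op 0.741
```

View pics/g3w.png

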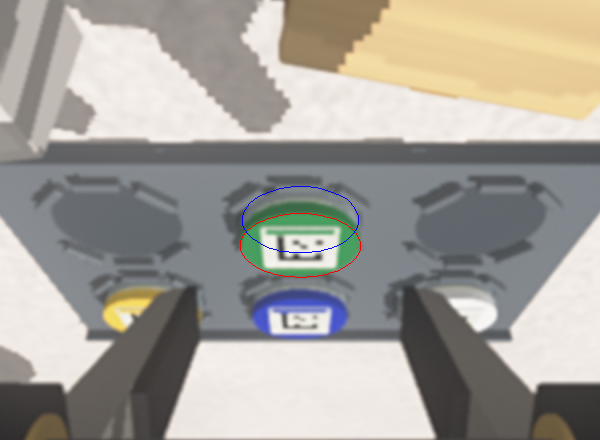

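View pics/g4s.png

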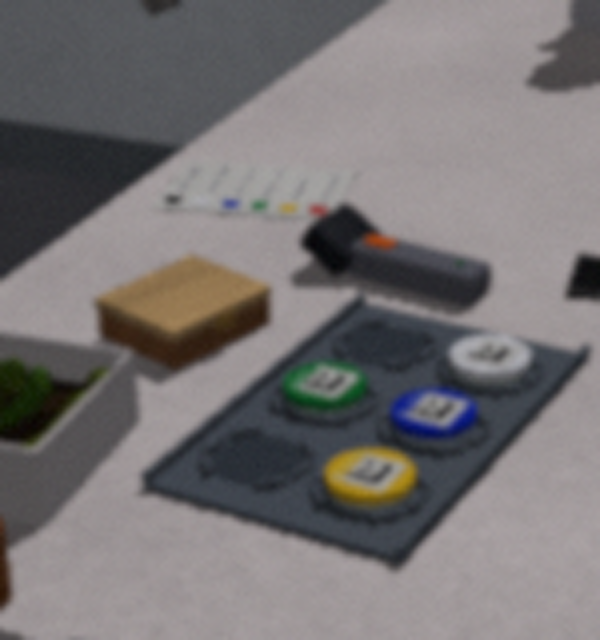

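View pics/g4t.png

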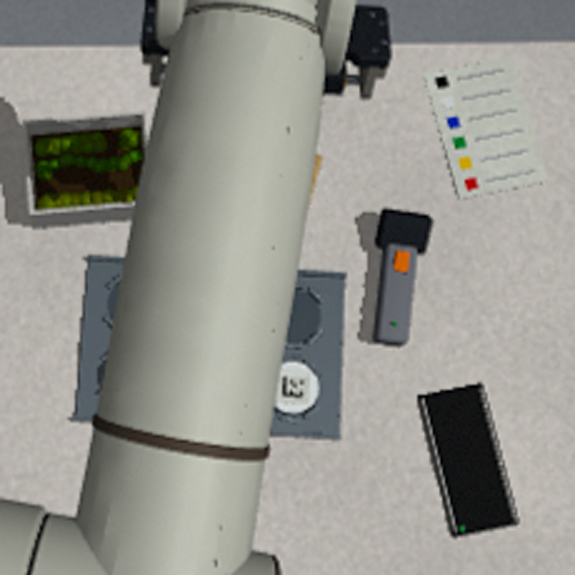

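All four dishes are in pockets, label up. The scanner has been knocked to a new pose: the handle is now nearly along x, and the head points away from the robot. I'll re-measure the labels, scanner and pad from above.

Run:
```python
from look import *
look("k1",(.60,-.05),.27,1)
look("k2",(.62,-.24),.27,1)
look("k3",(.68,-.32),.24,1)
look("k4",(.52,-.30),.27,1)
print(bot.current_clock())
```

```text
94.775
```

View pics/k1.png

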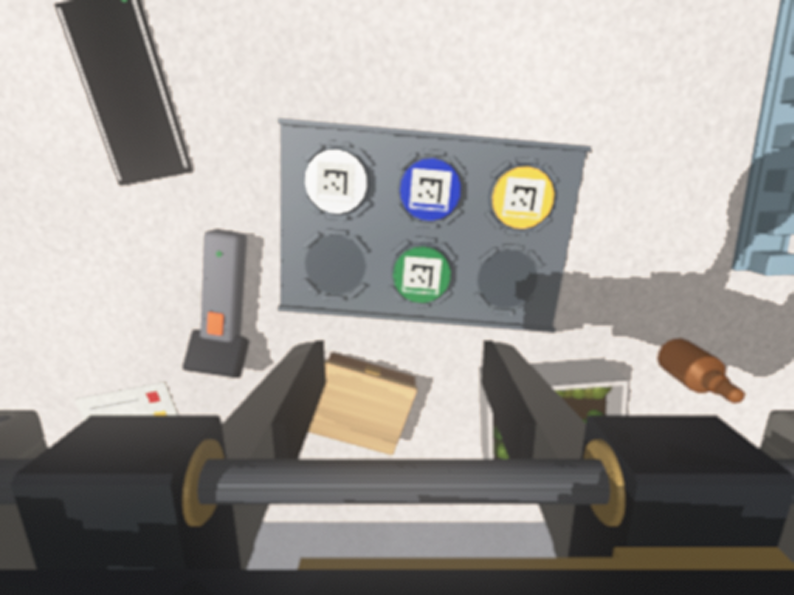

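View pics/k2.png

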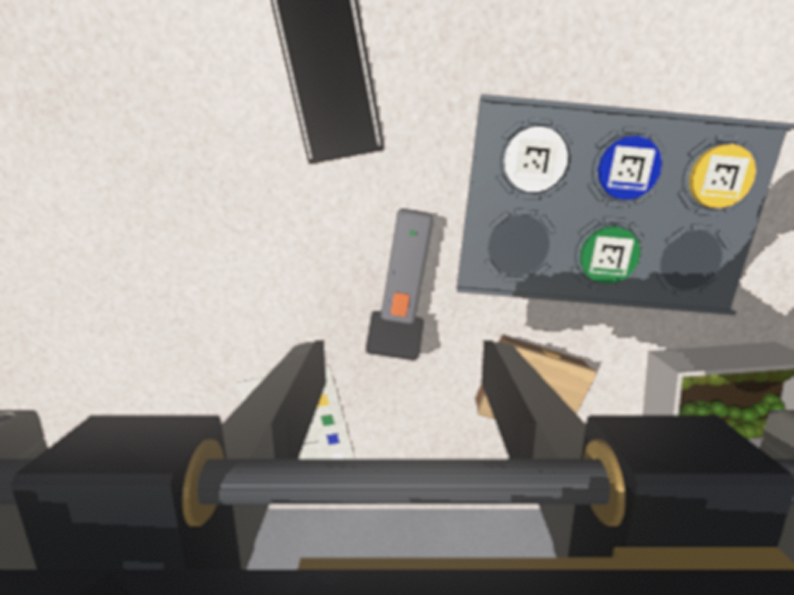

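View pics/k3.png

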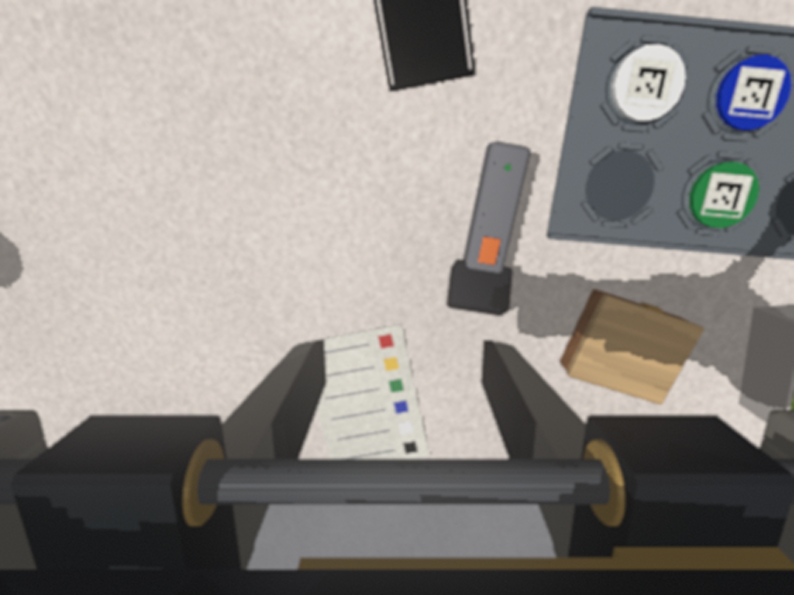

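View pics/k4.png

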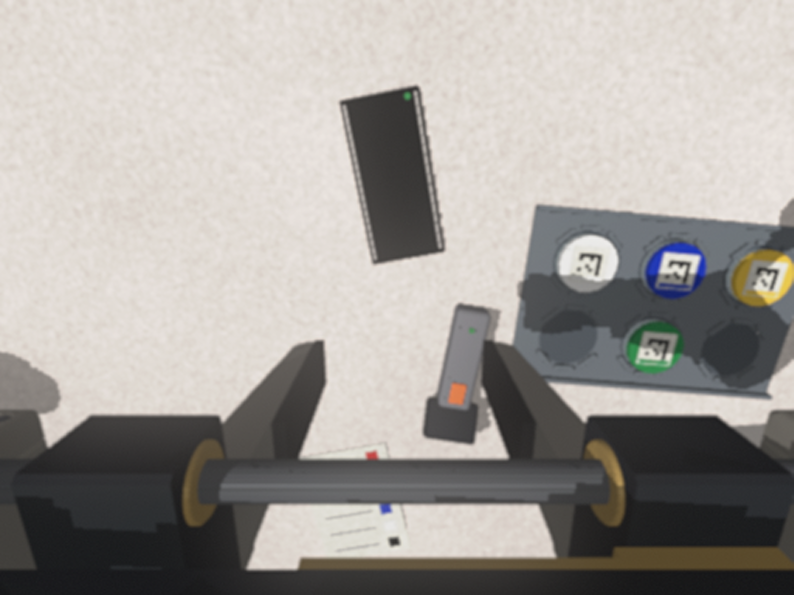

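Run:
```python
from h import *
import pickle
K_={n:pickle.load(open(f"pics/{n}.pkl","rb")) for n in("k1","k2","k3","k4")}
def T(**kw): return tri([(K_[k],np.array(v)/1.55-.18) for k,v in kw.items()])
obs=dict(led=dict(k1=(219,253),k2=(412,233),k3=(507,168),k4=(472,330)),btn=dict(k1=(215,323),k2=(400,304),k3=(489,250),k4=(457,393)),
 tail=dict(k1=(224,231),k2=(418,211),k3=(509,145),k4=(473,306)),
 white=dict(k1=(336,181),k2=(536,158),k3=(650,83),k4=(590,264)),blue=dict(k1=(431,189),k2=(631,168),k3=(757,92),k4=(677,270)),yellow=dict(k1=(524,197),k2=(724,176)),green=dict(k1=(422,275),k2=(612,257),k3=(725,195),k4=(655,348)))
for n,o in obs.items():
    X,e=T(**o);print(n,np.round(X,4),[list(map(float,x)) for x in e], "" if n not in POCK else (np.round((X-fr(TRAY,*POCK[n],.0213))*1e3,1)))
cs=[onz(K_["k4"],np.array(v)/1.55-.18,.005) for v in((341,100),(417,88),(374,263),(444,250))]
print(np.round(cs,4),np.mean(cs,0)); 
a=(cs[2]+cs[3]-cs[0]-cs[1])/2;b=(cs[1]+cs[3]-cs[0]-cs[2])/2;print("len",np.linalg.norm(a),"wid",np.linalg.norm(b),"yaw",np.arctan2(a[1],a[0]),np.arctan2(b[1],b[0])-np.pi/2)
print("pad z tri",T(k4=(374,263),k2=(309,162),k3=(390,89)),T(k4=(444,250),k2=(383,150),k3=(474,75)))
for n in("k2","k3"): save(n+"z",K_[n],(220,350,80,240),4.5)
```

```text
led [ 0.5981 -0.2301  0.028 ] [[0.1, 0.5], [0.2, -0.2], [0.2, -0.4], [-0.4, 0.0]] 
btn [ 0.6695 -0.2423  0.0296] [[0.1, 0.1], [-0.1, -0.1], [-0.1, -0.1], [0.2, 0.1]] 
tail [ 0.578  -0.2266  0.0149] [[1.1, 0.2], [-1.5, -0.4], [0.2, -1.0], [0.4, 1.0]] 
white [ 0.53   -0.114   0.0207] [[-0.0, 0.3], [0.4, 0.6], [0.3, -0.7], [-0.5, -0.3]] [-0.4  0.5 -0.6]
blue [ 0.5375 -0.0235  0.0192] [[0.0, 0.2], [0.2, -0.4], [-0.7, -0.0], [0.4, 0.3]] [-0.3  1.3 -2.1]
yellow [0.545  0.0662 0.0185] [[0.0, 0.2], [0.0, -0.2]] [-0.2  1.4 -2.8]
green [ 0.6223 -0.031   0.0187] [[0.1, 0.3], [-0.8, -0.8], [0.1, 0.4], [0.6, 0.1]] [ 0.8  0.7 -2.6]
[[ 0.3773 -0.3583  0.005 ]
 [ 0.3671 -0.2872  0.005 ]
 [ 0.5326 -0.3304  0.005 ]
 [ 0.5191 -0.2582  0.005 ]] [ 0.44901331 -0.30853129  0.005     ]
len 0.15626248830090667 wid 0.07261085227362535 yaw 0.18297474457809082 0.16449911519169147
pad z tri (array([ 0.53261865, -0.33078761,  0.00468158]), [array([-0.2, -0. ]), array([-0. ,  0.1]), array([0.3, 0. ])]) (array([ 0.52060939, -0.25806875, -0.00072505]), [array([-0.3,  0.3]), array([ 0.5, -0.4]), array([-0.2,  0. ])])
```

View pics/k2z.png

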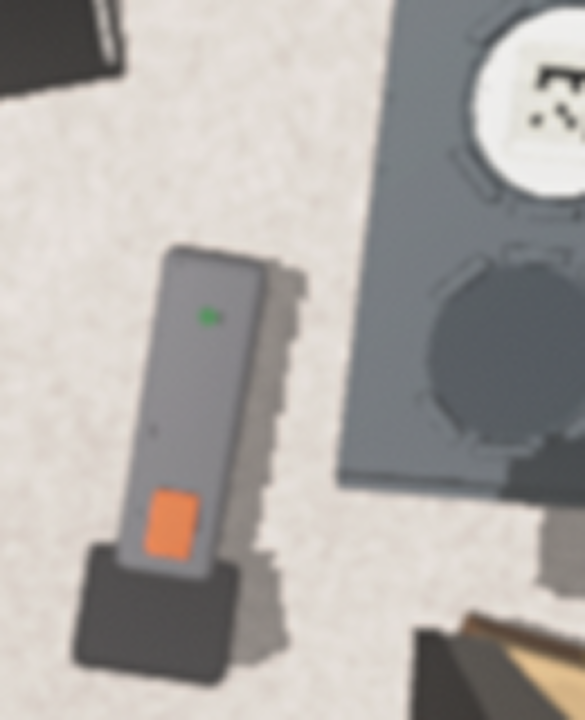

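Run:
```python
from h import *
import pickle
c=pickle.load(open("pics/k2.pkl","rb"));c3=pickle.load(open("pics/k3.pkl","rb"))
g=lambda uv,z=.028:onz(c,np.array(uv)/4.5+[220,80]-.4,z)
t=(g((168,248))+g((267,261)))/2;f=(g((118,566))+g((212,579)))/2
print("tail",t,"front",f,"L",np.linalg.norm(f-t),"yaw",np.arctan2(*(f-t)[[1,0]]),"wid",np.linalg.norm(g((168,248))-g((267,261))),np.linalg.norm(g((118,566))-g((212,579))))
u=(f-t)/np.linalg.norm(f-t);print("origin",t+u*.075,f-u*.040)
u2=np.array([.6695-.5981,-.2423+.2301,0]);u2/=np.linalg.norm(u2)
X=np.array([.6695,-.2423,0]);print("cross offset of origin est vs led-btn line",np.cross(u2,(t+u*.075)-X)[2], "btn x local",(X-(t+u*.075))@u2,"led",(np.array([.5981,-.2301,0])-(t+u*.075))@u2)
h1,h2=g((75,662),.045),g((222,685),.045);print("head front",h1,h2,((h1+h2)/2-(t+u*.075))@u)
```

```text
tail [ 0.57775193 -0.22715354  0.028     ] front [ 0.68817902 -0.2447059   0.028     ] L 0.11181335097163564 yaw -0.15763105767159508 wid 0.032749083945345835 0.033482033955391725
origin [ 0.65182208 -0.23892697  0.028     ] [ 0.64867494 -0.23842674  0.028     ]
cross offset of origin est vs led-btn line 0.0003473939282820763 btn x local 0.017993485226989635 led -0.054441313040141624
head front [ 0.71491461 -0.27568482  0.045     ] [ 0.72353007 -0.22481603  0.045     ] 0.0683421705406701
```

View pics/k3z.png

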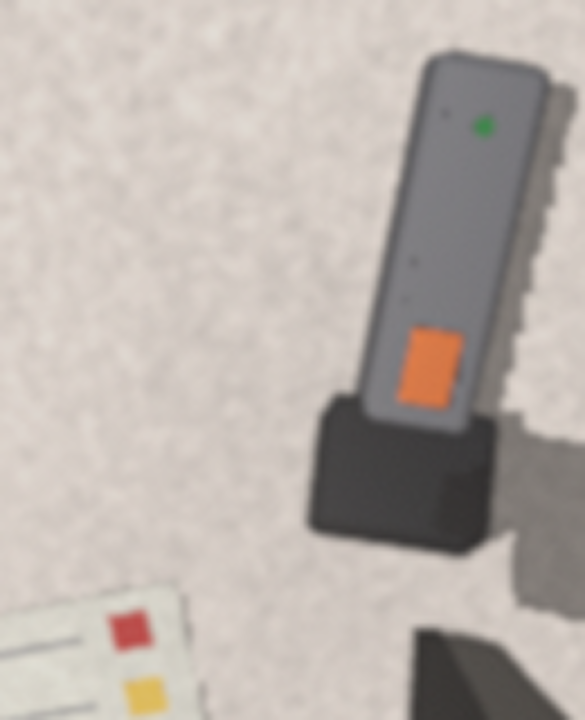

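```bash
cat >> h.py <<'E'
PAD=(.449,-.3085,.174)
SC=(.650,-.2387,-.163)
TZ=.005
def sct(x,y,z,yaw,s=1): # scanner origin pose -> TCP pose
    return [x,y,z+TZ],list(toolrot([0,0,-1],[-s*np.sin(yaw),s*np.cos(yaw),0]))
LAB=dict(white=(.530,-.114),blue=(.5375,-.0238),yellow=(.545,.0658),green=(.622,-.0312))
def scanpose(n,yaw=0.,dist=.1,s=1):
    l=np.array(LAB[n]);f=np.array([np.cos(yaw),np.sin(yaw)]);o=l-f*(.062+.5*dist)
    return sct(o[0],o[1],.0213+.866*dist-.011,yaw,s)
E
python3 - <<'E'
from h import *
for s in(1,-1):
  L=[sct(*SC[:2],z,SC[2],s) for z in(0,.1)]+[scanpose(n,0.,.1,s) for n in LAB]+[sct(*PAD[:2],.005,PAD[2],s)]
  print(s,[None if (q:=bot.inverse_kinematics(*a)) is None else list(map(float,np.round(q,2))) for a in L])
bot.set_gripper(.6,40)
bot.goto(*sct(*SC[:2],.10,SC[2],1)); bot.hold(.2); st()
save("s1w",bot.read_camera("wrist"),f=1.5);
E
```

```text
1 [[-0.53, 0.67, 1.37, -0.0, 1.11, -1.93], [-0.53, 0.55, 1.33, -0.0, 1.27, -1.93], [-0.55, -0.1, 2.09, -0.0, 1.14, -2.12], [-0.34, -0.12, 2.11, -0.0, 1.15, -1.91], [-0.13, -0.08, 2.08, -0.0, 1.14, -1.7], [-0.3, 0.11, 1.88, -0.0, 1.15, -1.87], [-0.82, 0.34, 1.83, -0.0, 0.98, -2.57]]
-1 [[-0.53, 0.67, 1.37, -0.0, 1.11, 1.21], [-0.53, 0.55, 1.33, -0.0, 1.27, 1.21], [-0.55, -0.1, 2.09, -0.0, 1.14, 1.02], [-0.34, -0.12, 2.11, -0.0, 1.15, 1.23], [-0.13, -0.08, 2.08, -0.0, 1.14, 1.44], [-0.3, 0.11, 1.88, -0.0, 1.15, 1.27], [-0.82, 0.34, 1.83, -0.0, 0.98, 0.57]]
 96.2 [ 0.6505 -0.2401  0.1073] q [-0.53  0.54  1.33 -0.    1.27 -1.93] F [0.1 0.1 0.3] op 0.598
```

View pics/s1w.png

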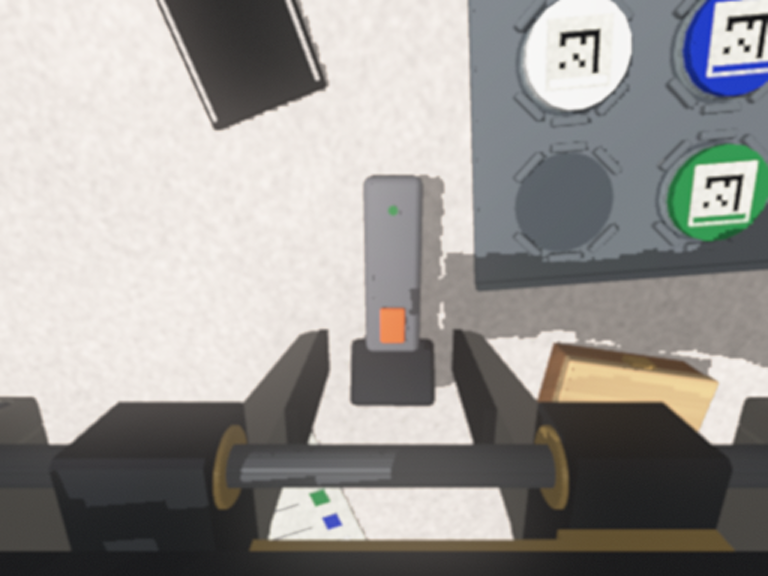

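The scanner lies centred and parallel between the fingers. I'll descend, grip and lift.

Run:
```python
from h import *
for z in(.03,.0):
    p,r=sct(*SC[:2],z,SC[2]); bot.line_to(p,r,.08)
    if np.linalg.norm(bot.current_contact_force())>8: st("STOP"); raise SystemExit
bot.hold(.2); st("down"); bot.set_gripper(.2,40); st("grip"); save("s2s",bot.read_camera("side"),(220,360,100,240),4)
p,r=sct(*SC[:2],.10,SC[2]); bot.line_to(p,r,.08); bot.hold(.3); st("up")
save("s3s",bot.read_camera("side"),(200,360,60,220),3.7); save("s3w",bot.read_camera("wrist"),f=1.5)
```

```text
down 98.0 [ 0.6505 -0.2389  0.0057] q [-0.53  0.67  1.37  0.    1.11 -1.93] F [-0.3 -0.5 -0.4] op 0.601
grip 98.5 [ 0.6501 -0.2388  0.0053] q [-0.53  0.67  1.37 -0.    1.11 -1.93] F [-0.   0.3  1.5] op 0.387
up 100.2 [ 0.6499 -0.2386  0.1047] q [-0.53  0.55  1.33  0.    1.27 -1.93] F [-0.9  0.9 -1.3] op 0.389
```

View pics/s3s.png

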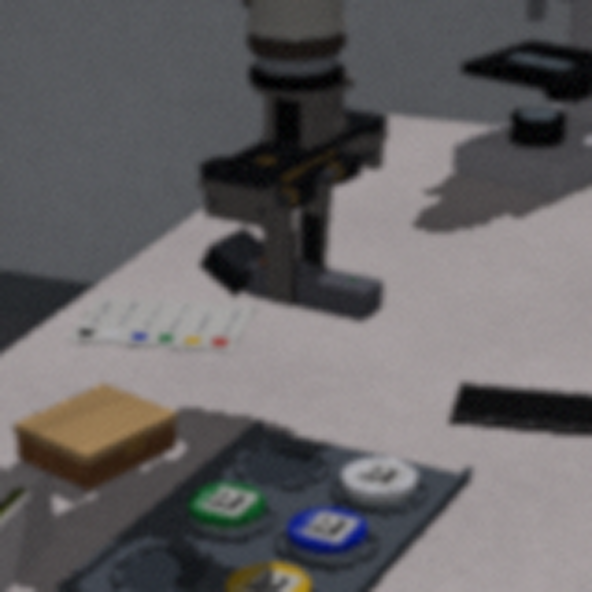

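View pics/s3w.png

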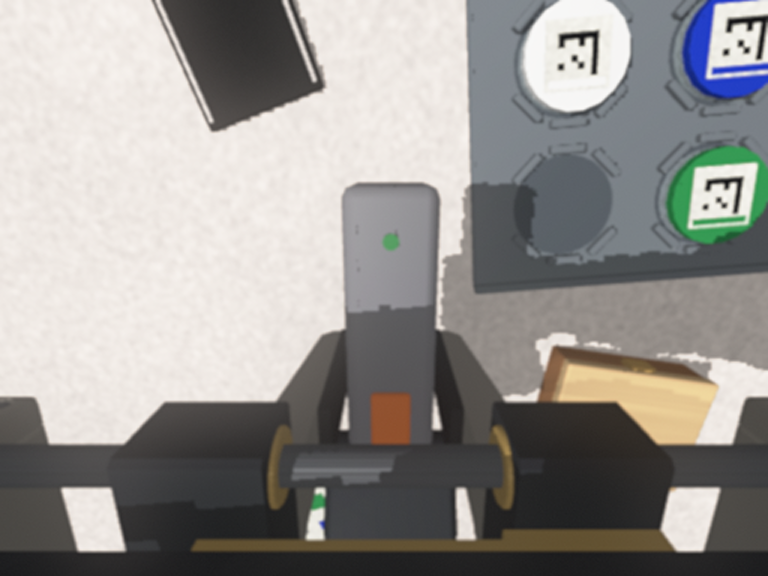

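Run:
```python
from h import *
c=bot.read_camera("wrist");p=np.array(bot.current_ee_pos());yaw=SC[2];f=np.array([np.cos(yaw),np.sin(yaw),0])
for pitch in(0,.1,-.1):
    for n,(x,z) in dict(led=(-.053,.028),tailtop=(-.075,.026)).items():
        xx=x*np.cos(pitch)-(z-.024)*np.sin(pitch);zz=.024+(z-.024)*np.cos(pitch)+x*np.sin(pitch)
        print(pitch,n,proj(c,p+[0,0,-TZ]+f*xx+[0,0,zz])*1.5)
```

```text
0 led [390.00181883 240.4366221 ]
0 tailtop [389.93151755 177.00687843]
0.1 led [390.00404674 237.60946183]
0.1 tailtop [389.93919482 176.98293116]
-0.1 led [390.00118351 244.94947461]
-0.1 tailtop [389.92572517 179.36405731]
```

Run:
```python
from h import *
p,r=scanpose("yellow"); p2=list(p);p2[2]+=.06
bot.goto(p2,r); bot.line_to(p,r,.1); bot.hold(.3); st("yellow")
s=bot.read_camera("side");save("s4s",s,(150,350,80,260),4)
# predicted: window line in side view
o=np.array(bot.current_ee_pos())-[0,0,TZ];im=cv2.resize(s["pixels"],None,fx=4,fy=4,interpolation=2)
for a,col in(((.062,0,.011),(0,0,255)),((.112,0,.011-.0866),(0,255,0)),((-.075,.018,.014),(255,0,0)),((-.075,.018,0),(255,0,0)),((.03,.018,0),(255,0,0)),((-.075,.018,.028),(255,0,0)),((.081,.028,.02),(255,0,255))):
    cv2.circle(im,tuple(int(v) for v in (proj(s,o+np.array(a))+.5)*4),3,col,1)
cv2.imwrite("pics/s4p.png",im[320:900,600:1390])
```

```text
yellow 102.8 [0.4334 0.0658 0.1024] q [-0.13 -0.08  2.08 -0.    1.14 -1.7 ] F [-0.9 -0.3 -2.2] op 0.393
```

View pics/s4p.png

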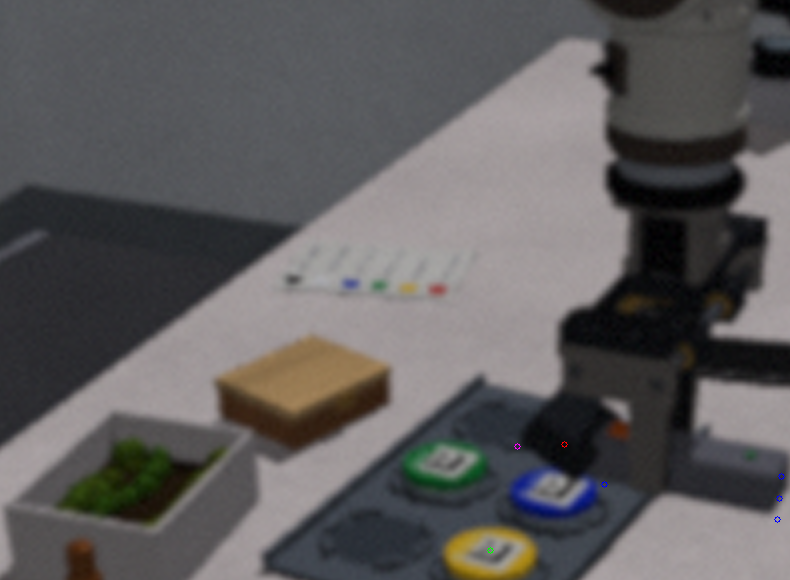

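```bash
cat > wf.py <<'E'
from h import *
def wire(name,dz=0,dx=0,pitch=0,yaw=0,crop=None,k=8):
    s=bot.read_camera("side");im=cv2.resize(s["pixels"],None,fx=k,fy=k,interpolation=2);im=cv2.convertScaleAbs(im,alpha=1.6)
    T=np.array(bot.current_ee_pos());cy,sy=np.cos(yaw),np.sin(yaw)
    def W(a):
        x,y,z=a;x+=dx;z=z+dz-.014;x,z=x*np.cos(pitch)+z*np.sin(pitch),-x*np.sin(pitch)+z*np.cos(pitch);z+=.014
        return T+np.array([x*cy-y*sy,x*sy+y*cy,z-TZ])
    P_=lambda a:tuple(int(v) for v in (proj(s,W(a))+.5)*k)
    B=[(x,y,z) for x in(-.075,.040) for y in(-.018,.018) for z in(0,.028)]
    for i in range(8):
        for j in range(i):
            if sum(abs(B[i][m]-B[j][m])>1e-6 for m in range(3))==1: cv2.line(im,P_(B[i]),P_(B[j]),(0,0,255),1)
    cv2.circle(im,P_((-.0535,0,.028)),6,(0,255,0),1);cv2.circle(im,P_((.062,0,.011)),6,(0,255,255),1)
    m=P_((0,0,0));cv2.imwrite(f"pics/{name}.png",im[max(0,m[1]-260):m[1]+260,max(0,m[0]-380):m[0]+380])
E
python3 -c "
from wf import *
wire('s5')"
```

```text
(no output)
```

View pics/s5.png

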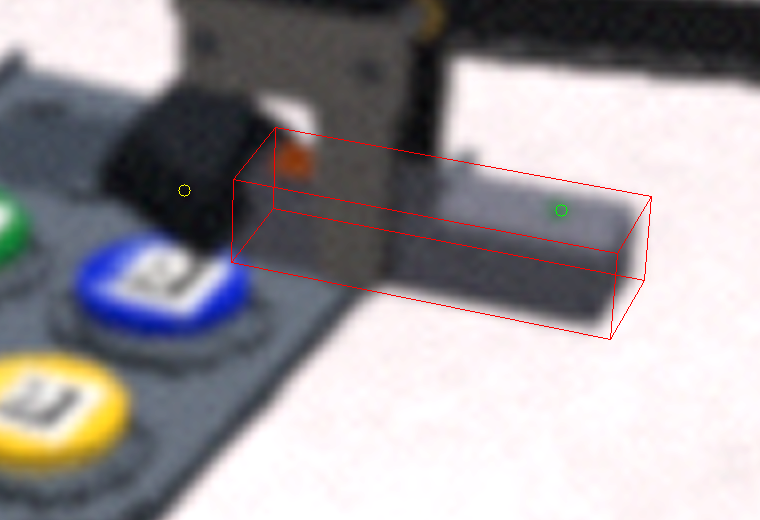

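The handle wireframe drawn for a level scanner matches the picture, with the pitch within about 0.02 rad. Aim error is then a few mm against a 12 mm tolerance. I'll scan in order: yellow, green, blue, white.

Run:
```python
from h import *
for n in("yellow","green","blue","white"):
    p,r=scanpose(n)
    bot.line_to(p,r,.12); bot.hold(2.0)
    o=np.array(bot.current_ee_pos())-[0,0,TZ]; hit=o+np.array([.062,0,.011])+.1*np.array([.5,0,-.866])
    print(n,"aim err mm",np.round((hit-[*LAB[n],.0213])*1e3,1)); st(n)
    save("t_"+n,bot.read_camera("side"),(150,350,80,260),3.5,1.3)
```

```text
yellow aim err mm [-0.  0. -0.]
yellow 105.2 [0.433  0.0658 0.1019] q [-0.13 -0.08  2.08  0.    1.14 -1.7 ] F [ 0.3 -0.4 -1.5] op 0.388
green aim err mm [ 0.  0. -0.]
green 108.4 [ 0.51   -0.0312  0.1019] q [-0.3   0.11  1.88  0.    1.15 -1.87] F [-0.7 -0.7 -1.2] op 0.389
blue aim err mm [-0.  0. -0.]
blue 111.3 [ 0.4255 -0.0238  0.1019] q [-0.34 -0.12  2.11  0.    1.15 -1.91] F [ 0.4 -0.  -1.8] op 0.385
white aim err mm [ 0. -0.  0.]
white 114.3 [ 0.418  -0.114   0.1019] q [-0.55 -0.1   2.09 -0.    1.14 -2.12] F [-0.3  0.5 -1.9] op 0.387
```

View pics/t_white.png

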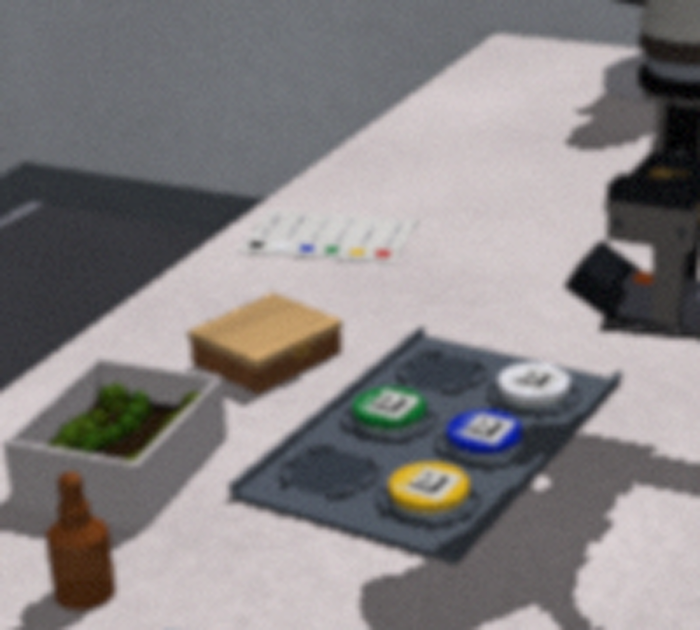

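```bash
python3 -c "
from wf import *
wire('s6')"
```

```text
(no output)
```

View pics/s6.png

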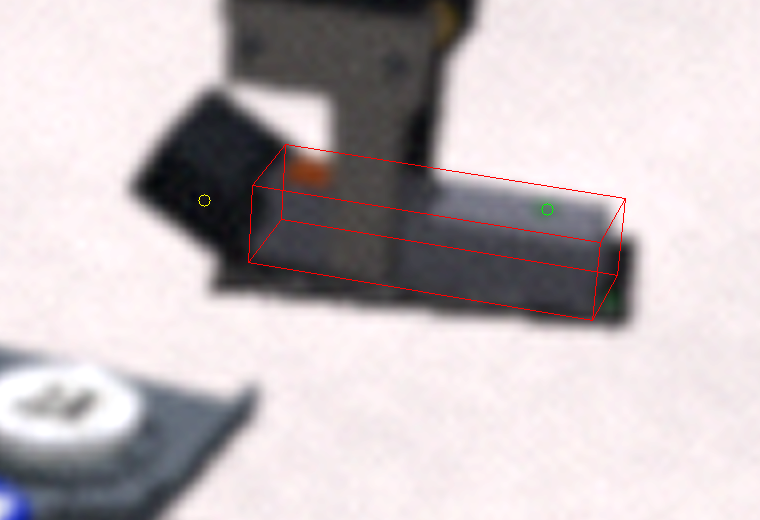

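The scanner is still held without slip and all four scans are done. Now I lay it on the pad.

Run:
```python
from h import *
p,r=sct(*PAD[:2],.08,PAD[2]); bot.goto(p,r); bot.hold(.3)
f0=np.array(bot.current_contact_force())
for z in(.03,.012,.009,.008,.007,.006,.0055):
    p,r=sct(*PAD[:2],z,PAD[2]); bot.line_to(p,r,.05); bot.hold(.15)
    f=np.array(bot.current_contact_force())-f0
    if f[2]>3: print("contact",z,f);break
st(str(np.round(f,1)))
bot.set_gripper(.56,20); bot.hold(.2); st("open")
x=np.array(bot.current_ee_pos()); bot.line_to([x[0],x[1],x[2]+.12],None,.1)
bot.goto([.47,-.26,.30],list(toolrot([0,0,-1],[0,1,0]))); bot.hold(.2)
import pickle
c=bot.read_camera("wrist");pickle.dump(c,open("pics/u1.pkl","wb"));save("u1",c,f=1.55)
save("u1s",bot.read_camera("side"),f=1.5)
```

```text
[-0.   0.3 -0.2] 119.5 [ 0.449  -0.3085  0.0105] q [-0.82  0.34  1.83  0.    0.98 -2.57] F [ 0.6  0.  -1.3] op 0.39
open 120.1 [ 0.449  -0.3085  0.0105] q [-0.82  0.34  1.83  0.    0.98 -2.57] F [ 0.3 -0.2  0.2] op 0.561
```

View pics/u1.png

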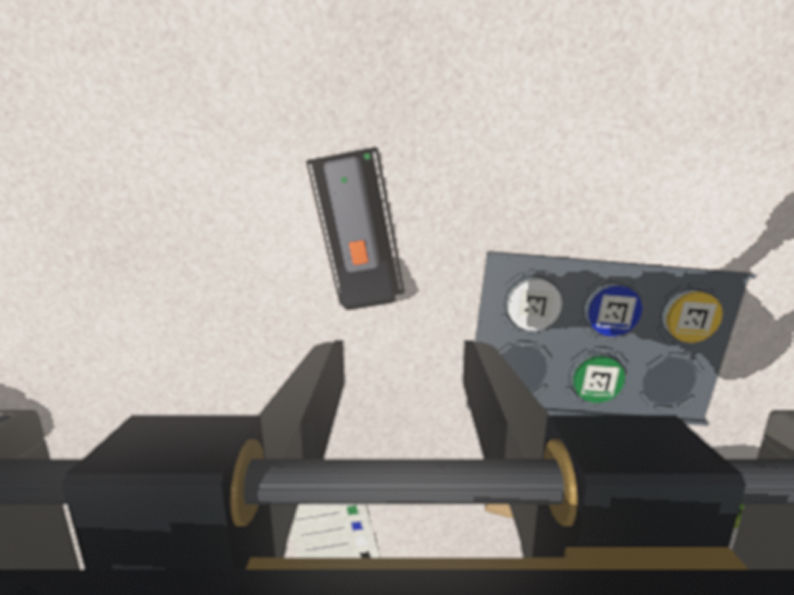

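View pics/u1s.png

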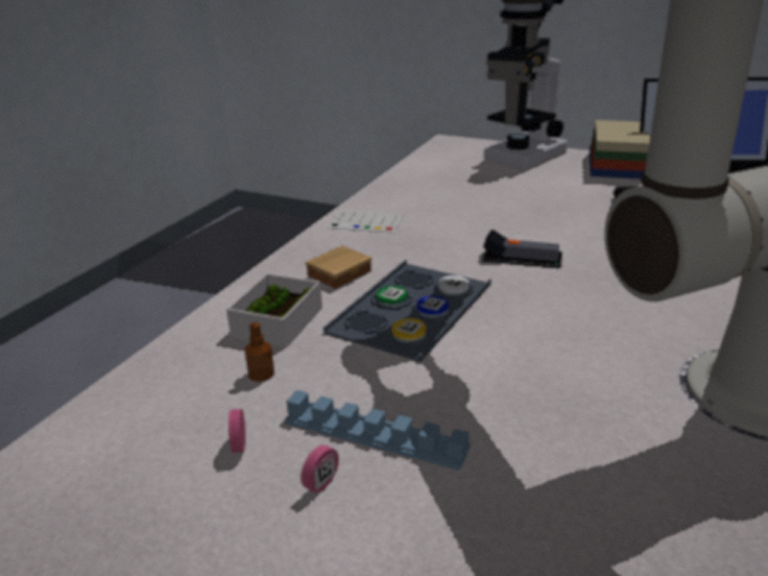

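Run:
```python
from h import *
import pickle
c=pickle.load(open("pics/u1.pkl","rb"))
L=lambda uv,z:onz(c,np.array(uv)/1.55-.18,z)
led,b=L((344,180),.033),L((358,252),.033)
u=(b-led)/np.linalg.norm(b-led);o=led+u*.0535
cs=[L(v,.005) for v in((308,161),(377,149),(403,291))];ctr=(cs[0]+cs[2])/2;a=cs[2]-cs[1]
yw=np.arctan2(a[1],a[0]);d=(o-ctr)[:2];R=np.array([[np.cos(yw),np.sin(yw)],[-np.sin(yw),np.cos(yw)]])
print("scanner yaw",np.arctan2(u[1],u[0]),"pad yaw",yw,"ctr",ctr,"scanner in pad mm",R@d*1e3)
for n,uv in dict(white=(534,304),blue=(614,312),yellow=(694,318),green=(600,380)).items(): print(n,labelcheck(n,c,np.array(uv)/1.55-.18)[1])
```

```text
scanner yaw 0.15999729523534367 pad yaw 0.1728961802441988 ctr [ 0.44827316 -0.30849162  0.005     ] scanner in pad mm [ 1.57164907 -0.61250461]
white [-1.6 -1.7]
blue [ 0.5 -2.2]
yellow [ 0.3 -2.3]
green [-0.7 -0.4]
```

```bash
python3 -c "
from h import *
st(); bot.job_done()"
```

```text
122.5 [ 0.4694 -0.2599  0.2984] q [-0.73  0.02  1.58 -0.    1.54 -2.3 ] F [-0.3 -0.4 -0.2] op 0.558
the job is handed in; nothing more can be done
```

The job is handed in at 122.5 s with every step carried out; `job_done` gives no verdict.

**Dishes:** Yellow, blue, white and green were in the rack; red and black were absent, and the two pink dishes were left alone. Each of the four was set down label up in its own tray pocket. In the last picture their labels measured within about 2.4 mm of the pocket centres, against a limit of 5 mm. An earlier four-view measurement gave 1.4 mm or less. The label heights came out 0.6 to 2.8 mm below nominal, which I put down to calibration.

**Scanner:** It had been knocked aside during the run, so I measured it again before gripping it. I held it about 10 cm from yellow, green, blue and white in that order, for at least 2 s each. The arm reached the computed aim to within 0.1 mm, and side pictures at yellow and white showed the scanner level with no visible slip. No reading confirms that a label was actually read.

**Final state:** The scanner lies belly down on the charging pad, about 1.6 mm along and 0.6 mm across from its middle, and within 0.02 rad of lengthwise. By eye, the tub, the slide box and the bottle did not move. The arm was clear of everything, and no check failed.

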